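# Refill the vented moth tin and uncover it

## Robot

A 7-joint arm with a two-finger parallel gripper is mounted at the origin on the work surface. World frame = base frame: x ahead of the robot, y to its left, z up, the work surface at z = 0. Lengths are in mm, angles in rad, forces in N, time in s.
With the tool pointing down it reaches from about 400 to 875 mm from the base axis. Payload 19.3 kg.
Tool frame: the origin (TCP) lies midway between the tips of the shut fingers; the grasp point (between the pads) lies 19 mm behind it; z points along the fingers, y is the direction in which the jaws open and shut (so a half turn about z gives the same grasp; the last joint's range is limited). The gripper opens to 85 mm and grips with 20 to 120 N. Pads are 22 mm wide; open, the fingers measure 114 mm over their backs; the gripper's body (76 mm by 85 mm) begins 54 mm behind the grasp point. The pads swing forward as they close: fully open they stand 13 mm farther back than shut.
Start: joints at [1.262, 0.521, -0.036, 1.599, 0.021, 1.021, -0.113], TCP at [147.807, -607.262, 206.891] pointing down, gripper open.
Joint ranges: [-2.91, 2.91], [-0.3, 2.13], [-1.5, 1.42], [0.17, 2.43], [-1.26, 4.41], [0.16, 1.93], [-2.52, 2.52]. Speed limits (rad/s): [1.89, 1.89, 2.39, 2.39, 3.01, 3.01, 3.01].

## Interface

Orientations are given as a unit quaternion [w, x, y, z].
In Python, from cell import env gives the robot as it stands.
- The arm moves only by the tool servo_tool, never from a script. Its argument "commands" is a list of rows, each a list of 7 numbers: the finger opening in m, from 0 to 0.0854, then the shift along the tool's x, y, z in m, then the turn, a rotation vector about the tool's x, y, z in degrees. In form: [[hand, dx, dy, dz, wx, wy, wz], ...]. A call has 1 to 10 rows; each row is the pose to reach, as a shift and turn from the pose commanded when the call began, along the tool's axes at that moment; what a row does not reach only later rows make up. A row lasts 1/10 s, in which the tool goes at most 50 mm and 8.59 degrees, less where a joint would pass 70% of its speed; a pose out of reach is approached as far as the arm can. A call with a gripper value outside its range is refused whole. The fingers move at their own pace and stop on an object; "grip_force" is the grip in N (left out, the last holds). Time passes only in rows, so rows that repeat a pose let the fingers close. It gives the time, the measured TCP pose, the force and the opening at its end, in the units of the state.
- env.state(): the state, without advancing time (a new reading comes with each control period).
- env.grab_frame(name): name is "scene" or "top" or "wrist"; returns a dict with "image" (384x512x3 uint8, blue, green, red), "fov_y" (degrees; the focal length in pixels is half the picture's height over the tangent of half this angle, whatever the lens; pixels are square), "cx", "cy" (the principal point, pixels), "k1" (the pictures are not rectified: a ray, as slopes to the right and down, at radius r is drawn at 1 + k1 r^2 times it, then the intrinsics apply), "cam_to_world" (4x4, takes a point from camera to world coordinates). Camera axes: x right, y down, z forward; pixel columns grow to the right and rows downward; lengths in mm; the calibration is good to about 2 mm. A picture is of the moment at which its call begins. There is no depth.
- env.close_job(): hands the job in, once; it reports no verdict.
The state is a dict: "t": time; "joints": joint angles; "dq": joint speeds; "effort": joint torques, N m; "position": TCP position; "eef_rot": TCP orientation; "wrist_force": force on the tool from outside, world axes, zero at the start; "torque": the same for the moment, N m; "gripper_width": finger opening in mm.
Only numpy, scipy, OpenCV 4.12 (cv2) and the standard library are available. Lean on these libraries where they do the work, as an engineer would, in place of code of your own. Each camera call takes 0.05 s, during which the arm holds its last target.

## Task

Slide the upright cedar plate up out of the clear slotted stand and stand it in the slot inside the open tin. Then carry the two nested lids together by the inner lid's wooden knob, lower them gently onto the tin until the inner lid is fully seated and let go, and finally take the outer lid alone by its collar and lift it straight up until all of it hangs level and clear above the knob, leaving the inner lid seated undisturbed. Finish while still holding the outer lid up in the gripper, with the other things on the shelf left alone and the tin and stand standing where they were.

Things in the scene. Friction and masses are not known exactly. Their poses are not given: they have to be found in the camera images.
- stand: clear acrylic stand, base 90 x 70 x 8 mm, loose, 0.6 kg. Upright fins 22 mm tall on the base (their tops 30 mm above the underside) leave a slot 11 mm wide and 64 mm long along the stand's own x axis, through its centre, floor 8 mm above the underside. Origin: centre of the underside.
- plate: plain cedar plate, 60 mm wide (own x) x 8 mm thick (own y) x 56 mm tall (own z), about 25 g, standing upright in the stand's middle slot, wide side along it; its upper 34 mm rise above the fins. Origin: centre of the lower edge. Pinch the two broad faces at the top edge from above.
- tin: open round aluminium tin, outer diameter 112, inner 104, 40 mm tall, floor 5 mm thick, loose, 0.7 kg. Inside, two light wood cheeks 56 mm long leave a slot 12 mm wide along its own x, through the centre: straight to 15 mm above the floor, flared above to 24 mm. The plate standing in it rises 21 mm over the rim and fits inside the deep inner lid. Origin: centre of the underside.
- tin_slot (a point): floor of the slot in the tin, at its centre, 5 mm above the tin's underside; own x along the slot.
- inner_lid: inner lid: hollow round aluminium cap, diameter 112, 38 mm tall without knob, 0.16 kg, starting on the shelf under the outer lid. Its lowest 8 mm is a ring (92 to 96 mm wide, 88 clear inside) that drops into the tin. From its centre a stem and knob rise through the outer lid. Origin: centre of the ring's foot; seated, it is 32 mm above the tin's underside.
- knob_top (a point): centre of the top of the inner lid's round wooden knob (diameter 22, 26 mm tall, on a 16 mm stem), 86 mm above the inner lid's origin. The knob starts 1 mm above the outer lid's collar. Lifted by it, the inner lid carries the outer one along.
- outer_lid: outer lid: round aluminium cap, diameter 124, resting unfastened over the inner lid with 3.5 mm play, 0.12 kg. Skirt 20 mm deep, top plate 3 mm, collar round its 28 mm central hole. Origin: centre of the skirt's lower edge; nested, it is 18 mm above the inner lid's origin. All of it is clear above the knob once raised 68 mm from there.
- collar_top (a point): centre of the top of the outer lid's round collar (outer diameter 38, 18 mm tall), 41 mm above the outer lid's origin. The inner lid's knob stands up 27 mm above it while nested. Lifted by the collar, the outer lid comes up alone.
- spool: bystander: red silicone hair-tie spool, diameter 40, 36 mm tall; origin under its centre.
- polish: bystander: small closed shoe-polish tin, diameter 66, 24 mm tall; origin under its centre.
- dish: bystander: round wooden dish, diameter 112, 20 mm tall, with two safety pins; origin under its centre.
- brush: bystander: stainless shoe brush, 180 mm long (own x), 22 mm wide, 32 mm tall; origin under its centre.
- shoehorn: bystander: flat steel shoehorn, about 195 mm long (own x); origin under its middle.
Not all that is in view belongs to the job. Of the things that look like the plate, the larger one is meant.

How it is judged (in metres and radians):
On the way, in this order (a step that is already met when the one before it is completed fails the run):
1. the cedar plate is drawn up clear of the stand, held in the fingers (z of plate in the frame of stand above 0.034 m and contact force between the fingers and plate above 0.2 N), for 0.1 s.
2. the plate stands in the tin's slot, let go (x of plate in the frame of tin between -0.011 and 0.011 m and y of plate in the frame of tin between -0.007 and 0.007 m and z of plate in the frame of tin between 0 and 0.01 m and angle between plate's own z axis and vertical below 0.35 rad and contact force between the fingers and plate below 0.05 N), for 0.2 s.
3. both lids, still nested, are on the tin, the inner lid seated and its knob let go (z of inner_lid in the frame of tin between 0.029 and 0.035 m and horizontal distance between inner_lid and tin below 0.007 m and angle between inner_lid's own z axis and vertical below 0.06 rad and z of outer_lid in the frame of inner_lid below 0.022 m and horizontal distance between outer_lid and inner_lid below 0.006 m and contact force between the fingers and inner_lid below 0.05 N), for 0.2 s.
At the end, for the whole second after the job is handed in: Fingers hold the outer lid still (tilt < 0.3 rad), raised 68 mm or more above its nested place; the inner lid sits untouched on the tin (height within 3 mm, centre 7 mm, tilt 0.06 rad); the plate stands in the slot (11 mm along, 7 mm across, 5 mm in height, tilt < 0.35 rad) (z of outer_lid in the frame of inner_lid above 0.086 m and height (world z) of outer_lid above 0.11 m and contact force between the fingers and outer_lid above 0.5 N and contact force between each of outer_lid, the fingers and inner_lid below 0.05 N and contact force between outer_lid and tin below 0.05 N and angle between outer_lid's own z axis and vertical below 0.3 rad and linear speed of outer_lid below 0.05 m/s and z of inner_lid in the frame of tin between 0.029 and 0.035 m and horizontal distance between inner_lid and tin below 0.007 m and angle between inner_lid's own z axis and vertical below 0.06 rad and linear speed of inner_lid below 0.02 m/s and x of plate in the frame of tin between -0.011 and 0.011 m and y of plate in the frame of tin between -0.007 and 0.007 m and z of plate in the frame of tin between 0 and 0.01 m and angle between plate's own z axis and vertical below 0.35 rad and angle between tin's own z axis and vertical below 0.05 rad); the arm keeps its last pose, push and grip.
It fails at once if the outer lid comes off the inner lid while the inner lid is not seated on the tin (z of outer_lid in the frame of inner_lid above 0.034 m and not (z of inner_lid in the frame of tin between 0.029 and 0.035 m and horizontal distance between inner_lid and tin below 0.007 m and angle between inner_lid's own z axis and vertical below 0.06 rad)).
It fails at once if the lids are dropped onto the tin (over 0.4 m/s just above it) (horizontal distance between inner_lid and tin below 0.05 m and z of inner_lid in the frame of tin below 0.08 m and linear speed of inner_lid above 0.4 m/s).
It fails at once if the tin or the stand is shifted by over 40 mm or tipped (distance of any of tin, stand from where it was at the start of the episode above 0.04 m or angle between any of tin, stand's own z axis and vertical above 0.3 rad).
It fails at once if a bystander is moved by over 30 mm (distance of any of spool, polish, dish, brush, shoehorn from where it was at the start of the episode above 0.03 m).
It also fails if it takes over 66 s, if anything falls off the work surface, if the arm or the gripper's body presses on something with over 40 N, if the wrist force passes 120 N, or if a joint passes its speed limit or range.

## Working session

There is one attempt and no reset: what is moved stays moved. The work goes in short steps, Python scripts to look and compute and a tool call to move; the robot and the scene stay as the last step left them, time stands still between calls to the robot, and variables do not carry over. Pictures are saved under pics/ and viewed, and the job is handed in when it is done.

Besides the shell and the picture viewer there is one more tool, called after "Emit:" as name(argument=value, ...) on one line, values as JSON. servo_tool: Moves the arm, as the interface text tells. Its arguments: {"type":"object","properties":{"commands":{"type":"array"},"grip_force":{"type":"number"}},"required":["commands"]}

```bash
ls -a; mkdir -p pics; python3 - <<'E'
from cell import env
import cv2,pickle
s=env.state(); print(s)
for n in ["scene","top","wrist"]:
    f=env.grab_frame(n); cv2.imwrite(f"pics/{n}0.png",f["image"]); pickle.dump(f,open(f"{n}0.pkl","wb"))
    print(n,f["fov_y"],f["cx"],f["cy"],f["k1"]); print(f["cam_to_world"].round(3) if hasattr(f["cam_to_world"],'round') else f["cam_to_world"])
E
```

```text
.
..
pics
{'t': 0.0, 'joints': array([ 1.26183517,  0.52200202, -0.03630691,  1.60000755,  0.02119019,
        1.0210881 , -0.11278852]), 'dq': array([ 0.00015818,  0.0002979 , -0.00011844,  0.0019138 ,  0.00064612,
       -0.00049565,  0.00042367]), 'effort': array([-3.39963417e-04, -9.27105403e+01,  1.97998904e+00, -3.69926906e+01,
        1.78713439e-02,  8.21323920e-03,  2.33147807e-05]), 'position': array([ 147.67944751, -606.92876237,  206.33360933]), 'eef_rot': array([-5.49861723e-04,  9.92883716e-01,  1.19086576e-01, -1.07069075e-04]), 'wrist_force': array([-0.41455472,  0.39052976, -0.0722627 ]), 'torque': array([ 0.01680312,  0.05146258, -0.03401784]), 'gripper_width': 85.21635650091598}
scene 53.32275254327098 255.85991416471998 192.85485523162404 0.017414678059675028
[[-7.75000e-01  3.33000e-01 -5.37000e-01  1.08970e+03]
 [ 6.32000e-01  4.35000e-01 -6.41000e-01  5.62613e+02]
 [ 2.00000e-02 -8.37000e-01 -5.48000e-01  5.92343e+02]
 [ 0.00000e+00  0.00000e+00  0.00000e+00  1.00000e+00]]
top 43.58176693155404 243.81120851439465 189.54192992770106 -0.1531853970408906
[[ 2.400000e-02 -9.930000e-01  1.130000e-01  4.358560e+02]
 [-1.000000e+00 -2.300000e-02  1.000000e-02 -7.111300e+01]
 [-7.000000e-03 -1.130000e-01 -9.940000e-01  1.146095e+03]
 [ 0.000000e+00  0.000000e+00  0.000000e+00  1.000000e+00]]
wrist 71.41341535850238 260.70178243094216 192.0546569503409 -0.022100358765685505
[[ 2.36000e-01 -9.24000e-01 -2.99000e-01  2.24031e+02]
 [-9.72000e-01 -2.25000e-01 -7.20000e-02 -5.88335e+02]
 [-1.00000e-03  3.08000e-01 -9.51000e-01  3.73216e+02]
 [ 0.00000e+00  0.00000e+00  0.00000e+00  1.00000e+00]]
```

View pics/scene0.png

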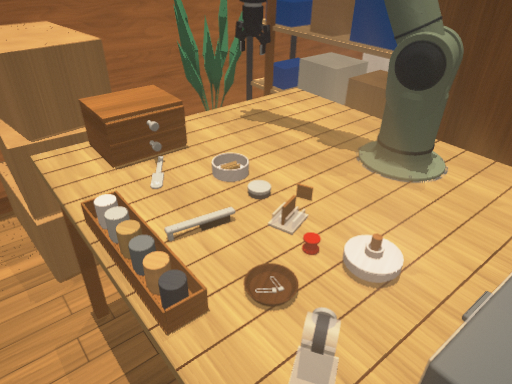

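View pics/top0.png

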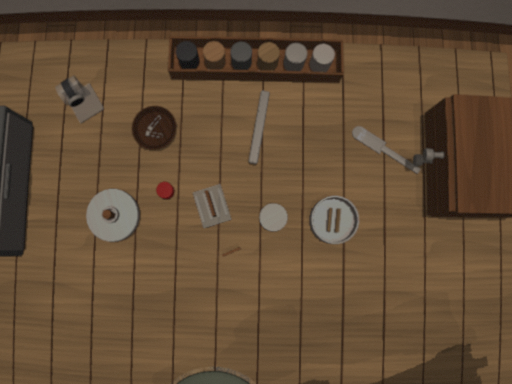

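View pics/wrist0.png

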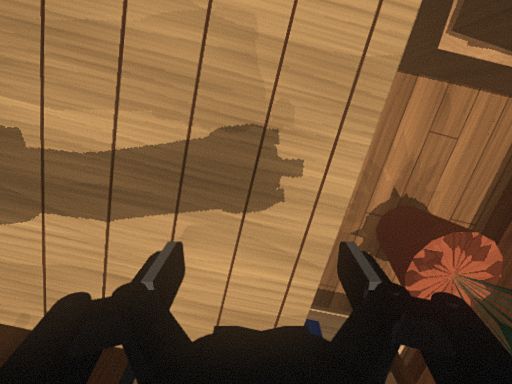

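```bash
cat > h.py <<'E'
import numpy as np,cv2,pickle
from cell import env
def K(f):
    F=f["image"].shape[0]/2/np.tan(np.radians(f["fov_y"])/2)
    return F,f["cx"],f["cy"],f["k1"],np.array(f["cam_to_world"],float)
def ray(f,u,v):
    F,cx,cy,k,T=K(f); d=np.array([(u-cx)/F,(v-cy)/F]); x=d.copy()
    for _ in range(30): x=d/(1+k*(x@x))
    r=T[:3,:3]@np.array([x[0],x[1],1]); return T[:3,3],r/np.linalg.norm(r)
def onz(f,u,v,z):
    o,r=ray(f,u,v); return o+r*(z-o[2])/r[2]
def proj(f,p):
    F,cx,cy,k,T=K(f); q=T[:3,:3].T@(np.asarray(p,float)-T[:3,3]); x=q[:2]/q[2]; x=x*(1+k*(x@x)); return np.array([cx+F*x[0],cy+F*x[1]])
def tri(obs):
    A=np.zeros((3,3));b=np.zeros(3)
    for f,u,v in obs:
        o,r=ray(f,u,v); M=np.eye(3)-np.outer(r,r); A+=M;b+=M@o
    return np.linalg.solve(A,b)
def load(n): return pickle.load(open(n+".pkl","rb"))
def grab(n,name):
    f=env.grab_frame(n); pickle.dump(f,open(name+".pkl","wb")); cv2.imwrite(f"pics/{name}.png",f["image"]); return f
def crop(f,name,x0,y0,x1,y1,s):
    cv2.imwrite(f"pics/{name}.png",cv2.resize(f["image"][y0:y1,x0:x1],None,fx=s,fy=s,interpolation=cv2.INTER_CUBIC))
E
python3 - <<'E'
from h import *
t=load("top0"); s=load("scene0")
crop(t,"tc1",185,175,365,265,4)
crop(t,"tc2",75,170,195,260,6)
crop(s,"sc1",200,140,330,240,6)
for n,p in dict(stand=(212,206),tin=(333,220),lid=(112,215),spool=(165,190),pol=(273,217),dish=(154,128),lk=(231,251),brush=(259,128)).items():
    print(n,onz(t,*p,0).round(0))
E
```

```text
stand [525.  16.   0.]
tin [ 498. -275.    0.]
lid [497. 258.   0.]
spool [561. 130.   0.]
pol [ 502. -131.    0.]
dish [714. 165.   0.]
lk [419. -33.   0.]
brush [718. -93.   0.]
```

View pics/tc1.png

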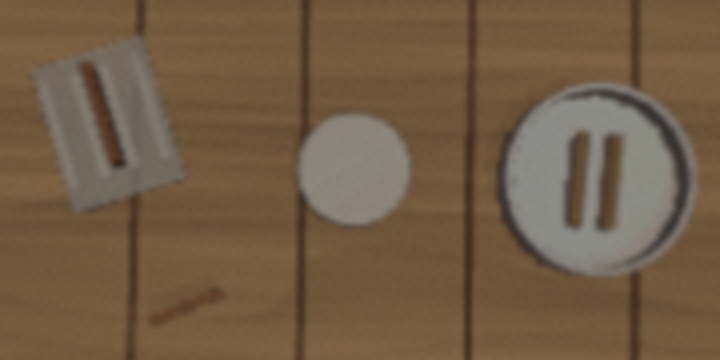

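View pics/tc2.png

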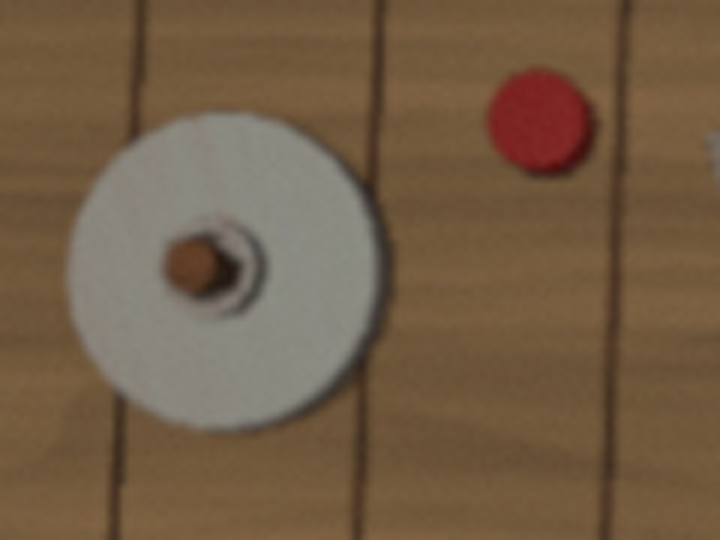

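View pics/sc1.png

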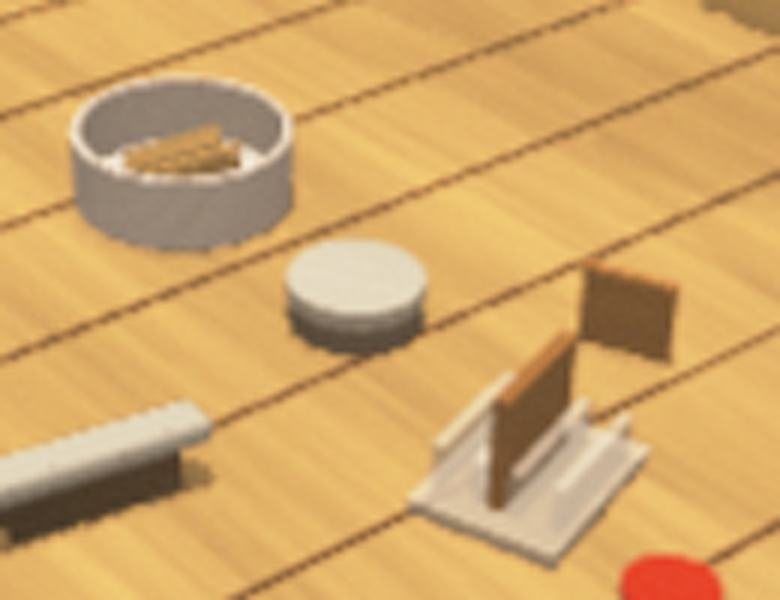

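```bash
python3 - <<'E'
from h import *
t=load("top0"); im=t["image"]
hsv=cv2.cvtColor(im,cv2.COLOR_BGR2HSV)
for (u,v) in [(207,193),(211,204),(214,214),(225,201),(333,200),(329,220),(338,220),(108,214),(231,251),(240,240),(112,190)]:
    print((u,v),im[v,u],hsv[v,u])
# white/grey low saturation mask
m=((hsv[...,1]<70)&(hsv[...,2]>70)).astype(np.uint8)*255
n,l,st,c=cv2.connectedComponentsWithStats(m)
for i in range(1,n):
    if st[i,4]>60: print(st[i],c[i].round(1))
cv2.imwrite("pics/m0.png",m)
E
```

```text
(207, 193) [35 56 84] [ 13 149  84]
(211, 204) [38 59 87] [ 13 144  87]
(214, 214) [34 52 81] [ 11 148  81]
(225, 201) [ 78  91 102] [ 16  60 102]
(333, 200) [135 139 140] [ 24   9 140]
(329, 220) [51 78 99] [ 17 124  99]
(338, 220) [49 72 94] [ 15 122  94]
(108, 214) [41 62 96] [ 11 146  96]
(231, 251) [41 65 96] [ 13 146  96]
(240, 240) [ 60  91 117] [ 16 124 117]
(112, 190) [128 137 138] [ 27  18 138]
[   0    0  512   24 6425] [291.2   6.4]
[231  43  21  18 283] [240.9  51.4]
[285  43  22  21 361] [295.9  52.7]
[312  43  23  22 376] [323.2  53.7]
[ 57  77  46  46 892] [81.8 99.8]
[249  90  20  74 656] [258.6 127.1]
[  0 113   9 107 208] [  3.5 163.1]
[352 126  68  47 691] [378.9 145.7]
[426 149  18  11 130] [433.1 154. ]
[193 184  38  44 969] [211.6 206.1]
[  86  189   53   53 2110] [112.2 214.9]
[ 311  196   48   48 1628] [333.8 219.7]
[259 203  29  29 639] [272.9 216.9]
[180 373  66  11 512] [212.6 379. ]
```

View pics/m0.png

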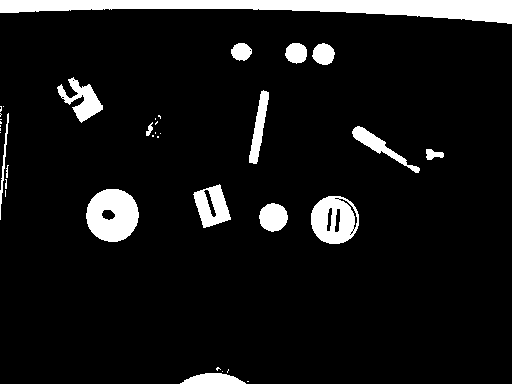

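```bash
python3 - <<'E'
from h import *
t=load("top0"); im=t["image"]; hsv=cv2.cvtColor(im,cv2.COLOR_BGR2HSV)
m=((hsv[...,1]<70)&(hsv[...,2]>70)).astype(np.uint8)*255
n,l,st,c=cv2.connectedComponentsWithStats(m)
def comp(u,v):
    i=[i for i in range(1,n) if abs(c[i][0]-u)+abs(c[i][1]-v)<3][0]; return (l==i).astype(np.uint8)
def outer(mk): 
    k=max(cv2.findContours(mk,cv2.RETR_EXTERNAL,cv2.CHAIN_APPROX_NONE)[0],key=cv2.contourArea); return k[:,0,:].astype(float)
def w(P,z): return np.array([onz(t,*p,z)[:2] for p in P],np.float32)
S=w(outer(comp(211.6,206.1)),8); r=cv2.minAreaRect(S); print("stand",r)
L=w(outer(comp(112.2,214.9)),41); print("lid",cv2.fitEllipse(L),cv2.minEnclosingCircle(L))
T=w(outer(comp(333.8,219.7)),40); print("tin",cv2.fitEllipse(T),cv2.minEnclosingCircle(T))
br=((hsv[...,1]>105)&(hsv[...,2]<105)).astype(np.uint8)
def brown(x0,y0,x1,y1,thr=1):
    mm=np.zeros_like(br); mm[y0:y1,x0:x1]=br[y0:y1,x0:x1]; return mm
for nm,box,z in [("plate",(200,188,220,220),64),("ch1",(326,206,333,234),25),("ch2",(334,206,343,234),25),("knob",(100,208,116,222),86)]:
    k=outer(brown(*box)); print(nm,k.mean(0),len(k)); 
    if len(k)>4: print(cv2.minAreaRect(w(k,z)))
s=load("scene0")
for p in [[497,258,86],[525,16,64]]: print(proj(s,p),proj(t,p))
E
```

```text
stand ((525.0091552734375, 16.35329818725586), (88.65260314941406, 69.21133422851562), 19.52556037902832)
lid ((495.347412109375, 246.77188110351562), (122.56205749511719, 124.34193420410156), 158.49778747558594) ((495.21148681640625, 247.013916015625), 63.20048141479492)
tin ((497.0891418457031, -271.49139404296875), (110.12593078613281, 111.5855712890625), 23.992408752441406) ((496.58721923828125, -271.5533142089844), 56.92532730102539)
plate [209.8627451  202.76470588] 51
((526.8799438476562, 15.716588973999023), (58.29710388183594, 6.181156158447266), 19.38763427734375)
ch1 [328.97619048 219.5       ] 42
((497.37127685546875, -261.07666015625), (4.274864196777344, 49.52033615112305), 85.19127655029297)
ch2 [337.09090909 220.        ] 44
((496.538818359375, -280.3504638671875), (5.184269905090332, 47.769840240478516), 84.53421783447266)
knob [107.92307692 214.        ] 26
((493.6844787597656, 243.13433837890625), (23.036916732788086, 17.5068359375), 47.93986129760742)
[380.08114813 238.15774492] [101.39535644 212.59485133]
[288.8443306  199.37424554] [209.72705936 203.66316203]
```

```bash
cat >> h.py <<'E'
def rel(target,yawdeg):
    """shift/turn in tool axes from measured pose to target TCP (tool down, tool x at yawdeg)"""
    from scipy.spatial.transform import Rotation as R
    s=env.state(); q=s["eef_rot"]; R0=R.from_quat([q[1],q[2],q[3],q[0]])
    d=R0.inv().apply(np.asarray(target,float)-s["position"])
    y=np.radians(yawdeg); Rt=R.from_matrix(np.array([[np.cos(y),np.sin(y),0],[np.sin(y),-np.cos(y),0],[0,0,-1]]))
    w=(R0.inv()*Rt).as_rotvec(degrees=True)
    x=R0.as_matrix()[:,0]
    print("t",round(s["t"],2),"pos",s["position"].round(1),"yaw",np.degrees(np.arctan2(x[1],x[0])).round(2),"F",s["wrist_force"].round(2),"grip",round(s["gripper_width"],1),"q",s["joints"].round(2))
    print("shift m",(d/1000).round(4),"|d|mm",np.linalg.norm(d).round(0),"turn deg",w.round(2))
E
python3 -c "
from h import *
rel([526,16.2,160],19.5)"
```

```text
t 0.15 pos [ 147.7 -607.   206.4] yaw 13.68 F [-0.65 -0.25 -0.22] grip 85.4 q [ 1.26  0.52 -0.04  1.6   0.02  1.02 -0.11]
shift m [ 0.515  -0.516   0.0469] |d|mm 731.0 turn deg [-0.05  0.   -5.82]
```

Emit:
servo_tool(commands=[[0.05,0.035,-0.035,0.003,0,0,-0.4],[0.05,0.07,-0.07,0.006,0,0,-0.8],[0.05,0.105,-0.105,0.01,0,0,-1.2],[0.05,0.14,-0.14,0.013,0,0,-1.6],[0.05,0.175,-0.175,0.016,0,0,-2],[0.05,0.21,-0.21,0.019,0,0,-2.4],[0.05,0.245,-0.245,0.022,0,0,-2.8],[0.05,0.28,-0.28,0.025,0,0,-3.2],[0.05,0.315,-0.315,0.029,0,0,-3.6],[0.05,0.35,-0.35,0.032,0,0,-4]], grip_force=30)

```text
t: 1.15
position: [405.7, -182.6, 174.9]
eef_rot: [0.0, 0.988, 0.154, 0.0]
wrist_force: [0.8, -0.6, -0.3]
gripper_width: 50.0
```

```bash
python3 -c "
from h import *
rel([526,16.2,160],19.5)"
```

```text
t 1.15 pos [ 405.7 -182.6  174.9] yaw 17.68 F [ 0.76 -0.59 -0.26] grip 50.0 q [ 0.49  0.29 -0.24  2.08  0.1   0.78 -1.07]
shift m [ 0.175  -0.1529  0.0148] |d|mm 233.0 turn deg [ 0.01 -0.01 -1.82]
```

Emit:
servo_tool(commands=[[0.045,0.035,-0.031,0.003,0,0,-0.4],[0.045,0.07,-0.061,0.006,0,0,-0.7],[0.045,0.105,-0.092,0.009,0,0,-1.1],[0.045,0.14,-0.122,0.012,0,0,-1.5],[0.045,0.175,-0.153,0.015,0,0,-1.8],[0.045,0.175,-0.153,0.015,0,0,-1.8]])

```text
t: 1.75
position: [527.2, 20.7, 159.4]
eef_rot: [-0.001, 0.985, 0.173, 0.001]
wrist_force: [-0.4, -1.3, -0.0]
gripper_width: 45.3
```

```bash
python3 -c "
from h import *
rel([526,16.2,160],19.5)
f=grab('wrist','w1')
for p in [[526,16.2,64],[525,16.4,8]]: print(proj(f,p))
"
```

```text
t 1.75 pos [527.2  20.7 159.4] yaw 19.87 F [-0.4  -1.31 -0.02] grip 45.3 q [ 0.08  0.44 -0.3   1.89  0.17  0.83 -1.53]
shift m [-0.0027  0.0038 -0.0006] |d|mm 5.0 turn deg [-0.14 -0.09  0.37]
[264.87364559 188.88187072]
[263.8705102  176.10884893]
```

View pics/w1.png

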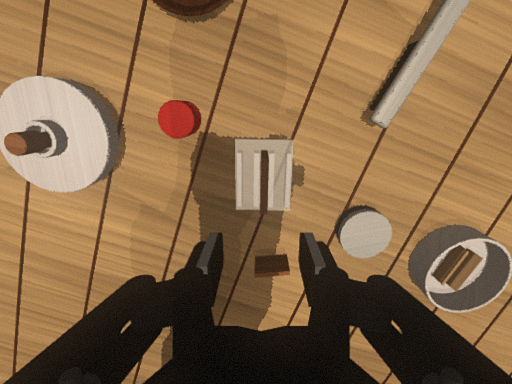

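```bash
python3 -c "
from h import *
f=load('w1'); crop(f,'w1c',220,130,310,220,8)
rel([526,16.2,160],19.5)
"
```

```text
t 1.8 pos [525.9  17.5 159.3] yaw 19.73 F [ 0.13 -0.37  0.27] grip 45.1 q [ 0.08  0.44 -0.3   1.9   0.17  0.83 -1.53]
shift m [-0.0004  0.0013 -0.0007] |d|mm 1.0 turn deg [-0.07  0.01  0.23]
```

View pics/w1c.png

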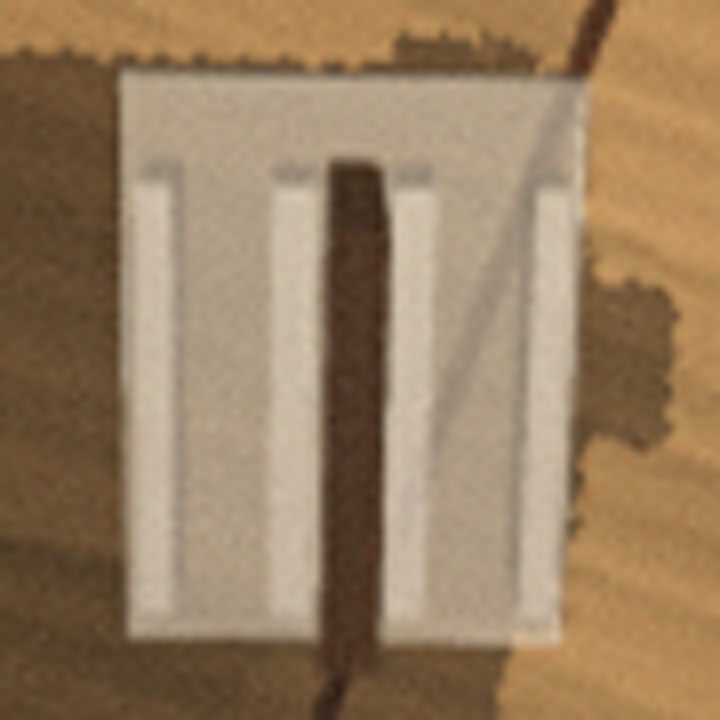

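```bash
python3 -c "
from h import *
f=load('w1')
a=onz(f,220+358/8,130+215/8,64); b=onz(f,220+348/8,130+665/8,64); print(a,b,(a+b)/2,np.linalg.norm(a-b),np.degrees(np.arctan2(*(a-b)[1::-1])))
c=np.mean([onz(f,220+x/8,130+y/8,8) for x,y in [(120,75),(585,80),(128,638),(560,642)]],0); print(c)
f2=grab('wrist','w2'); 
rel([526,16.2,42],19.5)
"
```

```text
[557.09425594  27.7353203   64.        ] [500.28888411   8.31646127  64.        ] [528.69157002  18.02589079  64.        ] 60.03284396775339 18.872941438145997
[524.64706213  16.73668813   8.        ]
t 1.85 pos [525.3  15.5 159.4] yaw 19.6 F [-0.67  0.07 -0.07] grip 44.8 q [ 0.08  0.44 -0.3   1.9   0.17  0.83 -1.53]
shift m [ 0.001  -0.0004  0.1174] |d|mm 117.0 turn deg [-0.03  0.05  0.1 ]
```

Emit:
servo_tool(commands=[[0.045,0.002,-0.001,0.03,0,0,0],[0.045,0.002,-0.001,0.06,0,0,0],[0.045,0.002,-0.001,0.09,0,0,0],[0.045,0.002,-0.001,0.11,0,0,0],[0.045,0.002,-0.001,0.117,0,0,0],[0.045,0.002,-0.001,0.117,0,0,0]], grip_force=30)

```text
t: 2.45
position: [526.4, 15.3, 42.6]
eef_rot: [0.0, 0.986, 0.169, -0.001]
wrist_force: [0.2, 0.2, 0.1]
gripper_width: 44.9
```

```bash
python3 -c "
from h import *
f2=grab('wrist','w3'); crop(f2,'w3c',130,100,390,295,3)
rel([527,16.8,42],19.5)
"
```

```text
t 2.5 pos [526.9  15.5  43.4] yaw 19.43 F [ 0.63 -0.59  0.32] grip 45.1 q [ 0.04  0.62 -0.24  1.97  0.26  0.58 -1.61]
shift m [ 0.0005 -0.0012  0.0014] |d|mm 2.0 turn deg [ 0.01  0.   -0.07]
```

View pics/w3c.png

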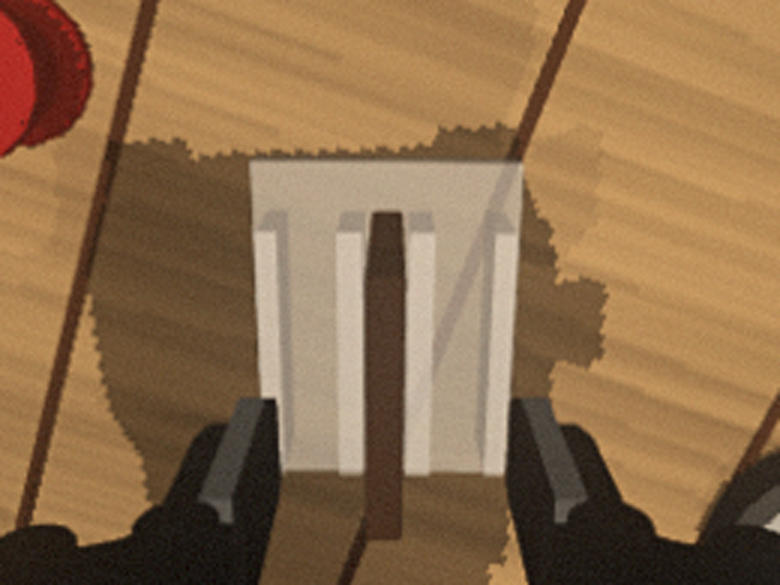

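Emit:
servo_tool(commands=[[0.03,0,-0.001,0.001,0,0,0],[0.02,0,-0.001,0.001,0,0,0],[0.01,0,-0.001,0.001,0,0,0],[0.005,0,-0.001,0.001,0,0,0],[0.005,0,-0.001,0.001,0,0,0],[0.005,0,-0.001,0.001,0,0,0],[0.005,0,-0.001,0.001,0,0,0]])

```text
t: 3.2
position: [526.6, 17.0, 41.9]
eef_rot: [-0.0, 0.986, 0.169, -0.0]
wrist_force: [0.2, 0.8, -0.3]
gripper_width: 5.1
```

```bash
python3 -c "
from h import *
f2=grab('wrist','w4'); crop(f2,'w4c',130,100,390,295,3)
rel([527,16.8,42],19.5)
"
```

```text
t 3.25 pos [526.6  17.1  41.9] yaw 19.48 F [-0.41  0.29 -0.29] grip 4.7 q [ 0.03  0.62 -0.24  1.97  0.26  0.58 -1.61]
shift m [ 0.0003  0.0004 -0.0001] |d|mm 0.0 turn deg [-0.    0.   -0.02]
```

View pics/w4c.png

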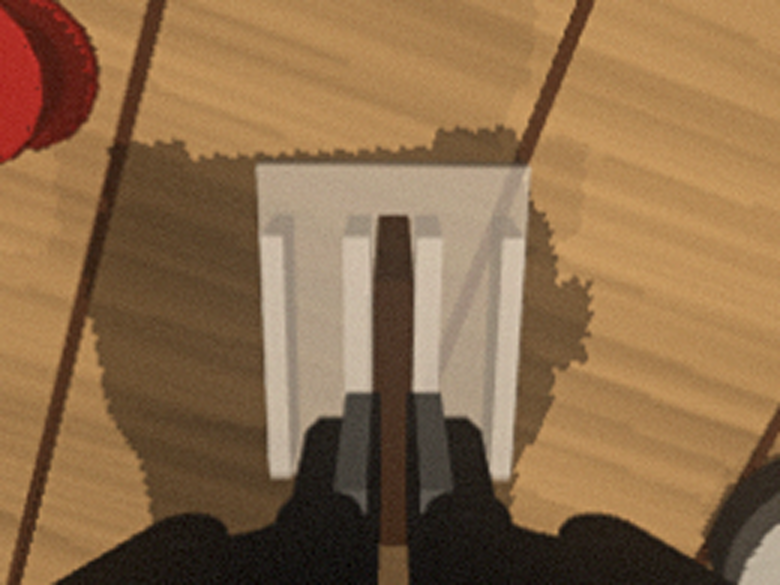

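Emit:
servo_tool(commands=[[0,0,0,0,0,0,0],[0,0,0,0,0,0,0],[0,0,0,0,0,0,0]], grip_force=40)

```text
t: 3.55
position: [526.6, 17.1, 41.9]
eef_rot: [-0.0, 0.986, 0.169, -0.0]
wrist_force: [-0.4, 1.3, 0.5]
gripper_width: -0.3
```

```bash
python3 -c "
from h import *
rel([527,16.8,42],19.5)
f2=grab('wrist','w5'); crop(f2,'w5c',130,100,390,295,3)
"
```

```text
t 3.55 pos [526.6  17.1  41.9] yaw 19.48 F [-0.4   1.32  0.48] grip -0.3 q [ 0.03  0.62 -0.24  1.97  0.26  0.58 -1.61]
shift m [ 0.0003  0.0004 -0.0001] |d|mm 1.0 turn deg [-0.    0.   -0.02]
```

View pics/w5c.png

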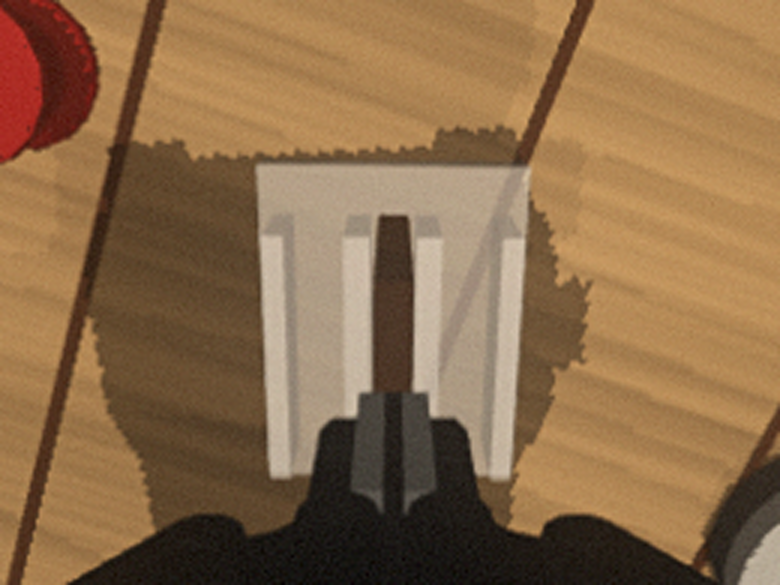

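```bash
python3 -c "
from h import *
f=load('w5'); print(f['cam_to_world'])
for z in (42,52,61,70,80): print(z,proj(f,[526.6,17.1,z]),((proj(f,[526.6,17.1,z])-[130,100])*3).round(), ((proj(f,[526.6+11*.943,17.1+11*.333,z])-[130,100])*3).round())
crop(f,'w5full',0,0,512,384,1.5)
s=grab('scene','s5'); crop(s,'s5c',230,120,350,240,6)
"
```

```text
[[ 3.33430317e-01 -8.96987561e-01 -2.90237040e-01  6.00567866e+02]
 [-9.42774747e-01 -3.17243250e-01 -1.02627955e-01  4.35094787e+01]
 [-1.97428511e-05  3.07847424e-01 -9.51435738e-01  2.08712833e+02]
 [ 0.00000000e+00  0.00000000e+00  0.00000000e+00  1.00000000e+00]]
42 [261.04997529 226.24457594] [393. 379.] [393. 334.]
52 [261.06873282 232.85963211] [393. 399.] [393. 352.]
61 [261.08745107 239.46324443] [393. 418.] [393. 369.]
70 [261.10820132 246.78654963] [393. 440.] [393. 389.]
80 [261.13406552 255.91887181] [393. 468.] [393. 414.]
```

View pics/s5c.png

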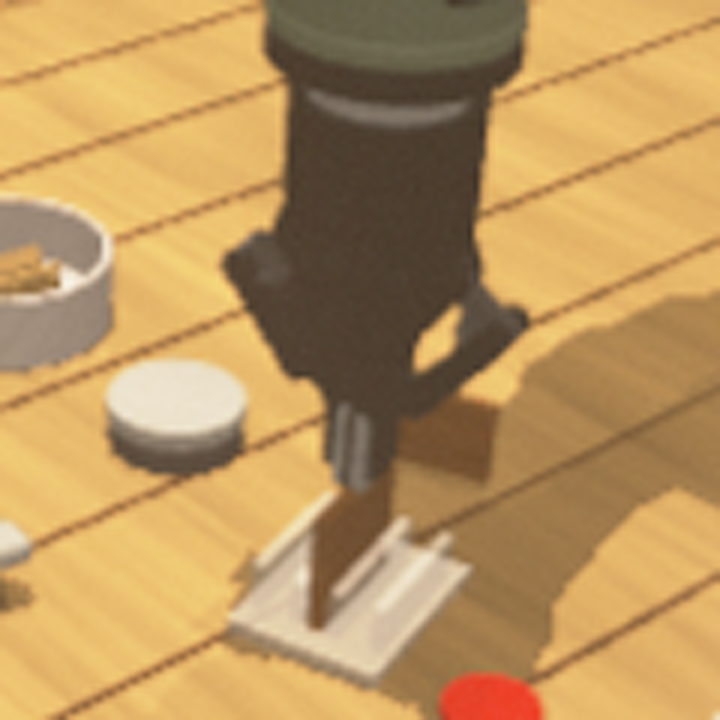

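```bash
python3 -c "
from h import *
s=load('s5');w=load('w5')
c,si=np.cos(np.radians(19.5)),np.sin(np.radians(19.5))
for z in (42,58,62,66,70,74):
    P=[[526.6+a*c-b*si,17.1+a*si+b*c,z] for a,b in [(0,0),(11,0),(11,7),(11,-7)]]
    print(z,[((proj(s,p)-[230,120])*6).round() for p in P],[((proj(w,p)-[130,100])*3).round() for p in P[1:2]])
# plate top corners
for a in (-30,30): print([((proj(s,[527+a*c-b*si,17+a*si+b*c,64])-[230,120])*6).round() for b in (-4,4)])
"
```

```text
42 [array([349., 523.]), array([336., 536.]), array([351., 541.]), array([321., 530.])] [array([393., 334.])]
58 [array([351., 491.]), array([339., 504.]), array([354., 509.]), array([324., 498.])] [array([393., 363.])]
62 [array([352., 483.]), array([339., 496.]), array([355., 501.]), array([324., 490.])] [array([393., 372.])]
66 [array([352., 475.]), array([340., 487.]), array([355., 493.]), array([325., 482.])] [array([393., 380.])]
70 [array([353., 467.]), array([341., 479.]), array([356., 485.]), array([325., 474.])] [array([393., 389.])]
74 [array([354., 459.]), array([341., 471.]), array([357., 476.]), array([326., 466.])] [array([393., 399.])]
[array([375., 442.]), array([392., 448.])]
[array([308., 511.]), array([326., 517.])]
```

```bash
python3 -c "
from h import *
f=grab('top','t5'); crop(f,'t5c',170,160,270,260,7)
crop(load('w5'),'w5d',200,180,320,290,6)"
```

```text
(no output)
```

View pics/w5d.png

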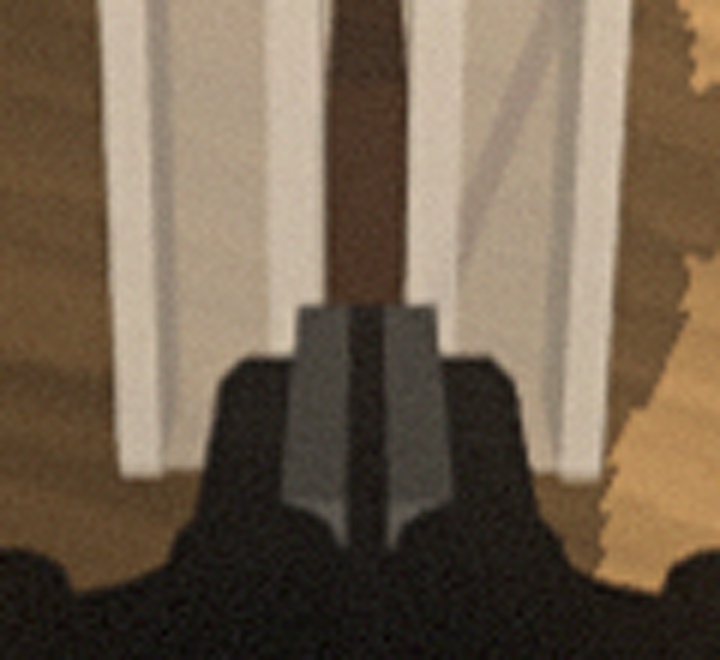

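```bash
python3 -c "
from h import *
s=load('scene0'); 
im=cv2.resize(s['image'][180:235,265:320],None,fx=13,fy=13,interpolation=cv2.INTER_CUBIC)
c,si=np.cos(np.radians(19.5)),np.sin(np.radians(19.5))
def d(p,col):
    u=(proj(s,p)-[265,180]+0.5)*13; cv2.circle(im,tuple(int(v) for v in u),3,col,-1)
for z in (8,64):
  for a in (-30,30):
    for b in (-4,4): d([526.5+a*c-b*si,17+a*si+b*c,z],(255,0,0) if z==64 else (0,0,255))
for a in (-45,45):
    for b in (-35,35): d([525+a*c-b*si,16.5+a*si+b*c,8],(0,255,0))
for a in (-32,32):
    for b in (-35,-5.5,5.5,35): d([525+a*c-b*si,16.5+a*si+b*c,30],(255,0,255))
cv2.imwrite('pics/s0d.png',im[:600])
"
```

```text
(no output)
```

View pics/s0d.png

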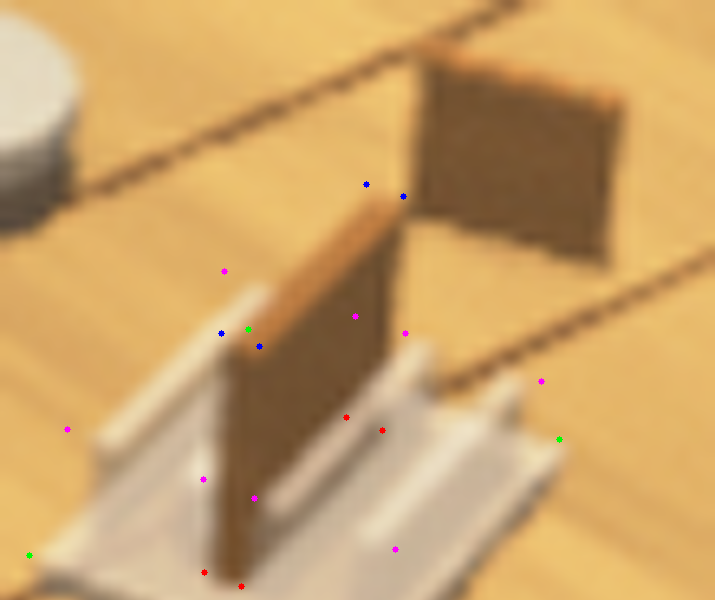

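Emit:
servo_tool(commands=[[0.045,0,0,0,0,0,0],[0.045,0,0,0,0,0,0],[0.045,0,0,0,0,0,0],[0.045,0,0,0,0,0,0],[0.045,0,0,0.012,0,0,0],[0.045,0,0,0.024,0,0,0],[0.045,0,0,0.024,0,0,0]], grip_force=40)

```text
t: 4.4
position: [525.4, 17.0, 15.9]
eef_rot: [-0.0, 0.986, 0.169, -0.001]
wrist_force: [-0.9, -0.2, 0.5]
gripper_width: 44.8
```

```bash
python3 -c "
from h import *
rel([527,16.8,18],19.5)
f2=grab('wrist','w6'); crop(f2,'w6c',130,100,390,295,3)
s=grab('scene','s6'); crop(s,'s6c',230,120,350,240,6)
"
```

```text
t 4.4 pos [525.4  17.   15.9] yaw 19.5 F [-0.94 -0.18  0.5 ] grip 44.8 q [ 0.02  0.66 -0.22  1.98  0.28  0.53 -1.63]
shift m [ 0.0014  0.0008 -0.0021] |d|mm 3.0 turn deg [-0.04  0.16 -0.  ]
```

View pics/w6c.png

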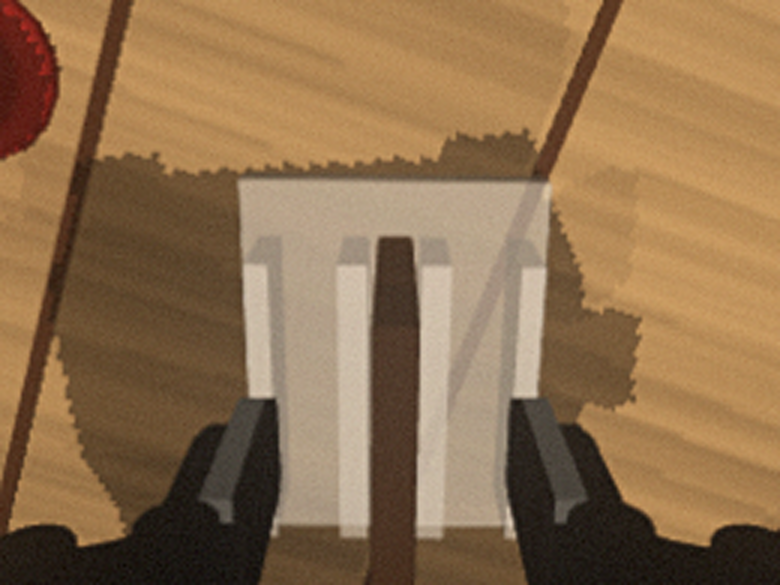

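View pics/s6c.png

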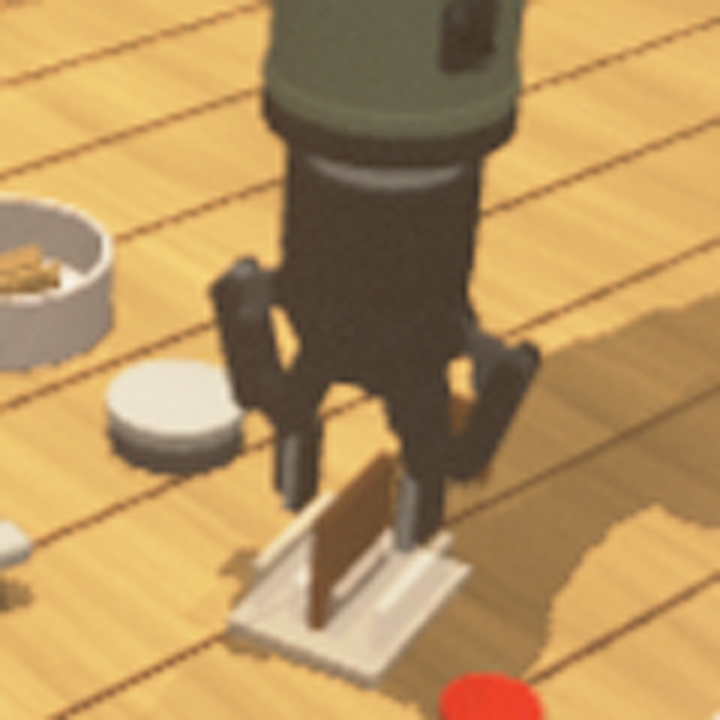

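Emit:
servo_tool(commands=[[0.02,0,0,0,0,0,0],[0.01,0,0,0,0,0,0],[0,0,0,0,0,0,0],[0,0,0,0,0,0,0],[0,0,0,0,0,0,0],[0,0,0,0,0,0,0],[0,0,0,0,0,0,0]], grip_force=40)

```text
t: 5.2
position: [526.8, 17.0, 18.2]
eef_rot: [0.0, 0.986, 0.169, 0.0]
wrist_force: [-1.3, 0.5, 7.0]
gripper_width: 7.1
```

```bash
python3 -c "
from h import *
rel([527,16.8,18],19.5)
f2=grab('wrist','w7'); crop(f2,'w7c',130,100,390,295,3)
"
```

```text
t 5.2 pos [526.8  17.   18.2] yaw 19.47 F [-1.27  0.54  6.97] grip 7.1 q [ 0.02  0.66 -0.23  1.98  0.27  0.53 -1.63]
shift m [0.0001 0.0003 0.0002] |d|mm 0.0 turn deg [ 0.01 -0.03 -0.03]
```

View pics/w7c.png

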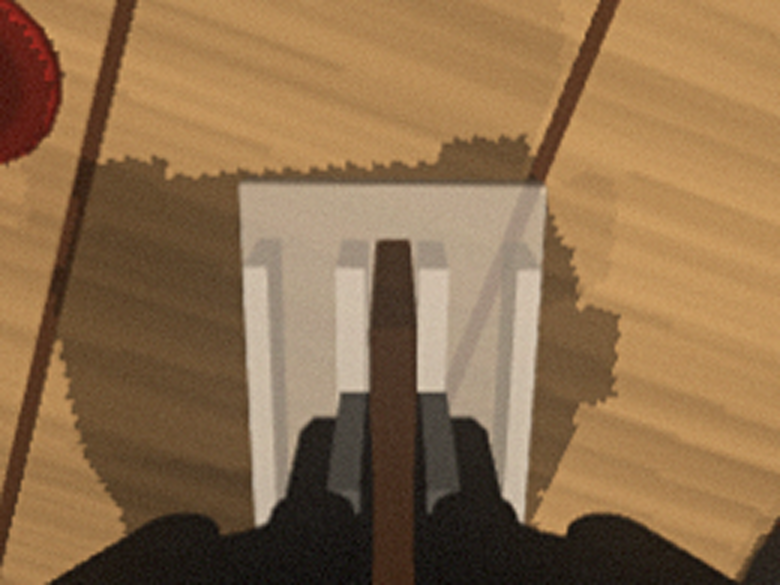

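Emit:
servo_tool(commands=[[0,0,0,-0.006,0,0,0],[0,0,0,-0.014,0,0,0],[0,0,0,-0.024,0,0,0],[0,0,0,-0.036,0,0,0],[0,0,0,-0.05,0,0,0],[0,0,0,-0.065,0,0,0],[0,0,0,-0.075,0,0,0],[0,0,0,-0.075,0,0,0]])

```text
t: 6.05
position: [527.4, 17.0, 94.6]
eef_rot: [0.0, 0.986, 0.169, 0.001]
wrist_force: [0.1, -0.9, -0.1]
gripper_width: 7.1
```

```bash
python3 -c "
from h import *
rel([497,-271.5,93],-5)
f2=grab('wrist','w8'); crop(f2,'w8c',130,50,390,295,3)
"
```

```text
t 6.05 pos [527.4  17.   94.6] yaw 19.46 F [ 0.08 -0.87 -0.05] grip 7.1 q [ 0.06  0.53 -0.27  1.95  0.22  0.69 -1.58]
shift m [-0.1248  0.2619  0.0015] |d|mm 290.0 turn deg [ 1.000e-02 -1.400e-01  2.446e+01]
```

View pics/w8c.png

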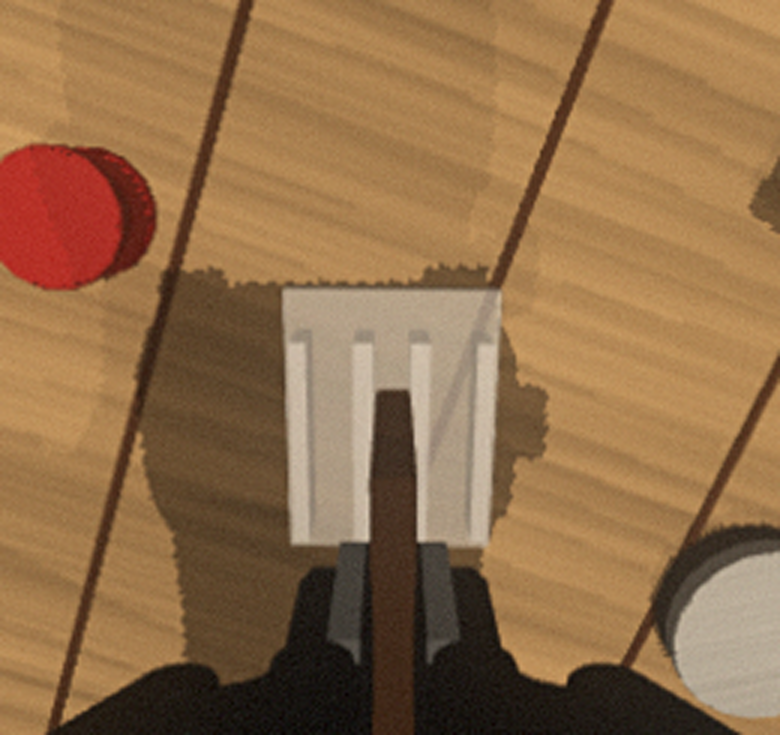

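Emit:
servo_tool(commands=[[0,-0.014,0.029,0,0,0,2.7],[0,-0.028,0.058,0,0,0,5.4],[0,-0.042,0.087,0,0,0,8.1],[0,-0.056,0.116,0,0,0,10.8],[0,-0.07,0.146,0,0,0,13.5],[0,-0.084,0.175,0,0,0,16.2],[0,-0.098,0.204,0,0,0,18.9],[0,-0.112,0.233,0,0,0,21.6],[0,-0.125,0.262,0,0,0,24.4],[0,-0.125,0.262,0,0,0,24.4]])

```text
t: 7.1
position: [494.5, -276.0, 92.1]
eef_rot: [0.001, 0.999, -0.046, -0.001]
wrist_force: [-0.2, -0.2, -1.6]
gripper_width: 7.3
```

```bash
python3 -c "
from h import *
rel([497,-271.5,93],-5)
f2=grab('wrist','w9'); crop(f2,'w9c',130,80,390,295,3)
s=grab('scene','s9'); crop(s,'s9c',170,90,290,210,6)
rel([497,-271.5,93],-5)
"
```

```text
t 7.1 pos [ 494.5 -276.    92.1] yaw -5.31 F [-0.22 -0.23 -1.62] grip 7.3 q [ 0.51  0.58 -0.15  1.85  0.13  0.72 -1.37]
shift m [ 0.002  -0.0047 -0.0009] |d|mm 5.0 turn deg [ 0.09  0.07 -0.31]
t 7.2 pos [ 495.6 -271.8   92.2] yaw -4.96 F [ 0.45 -0.37 -0.41] grip 7.2 q [ 0.51  0.58 -0.15  1.85  0.13  0.72 -1.37]
shift m [ 0.0014 -0.0004 -0.0008] |d|mm 2.0 turn deg [-0.03  0.06  0.04]
```

View pics/w9c.png

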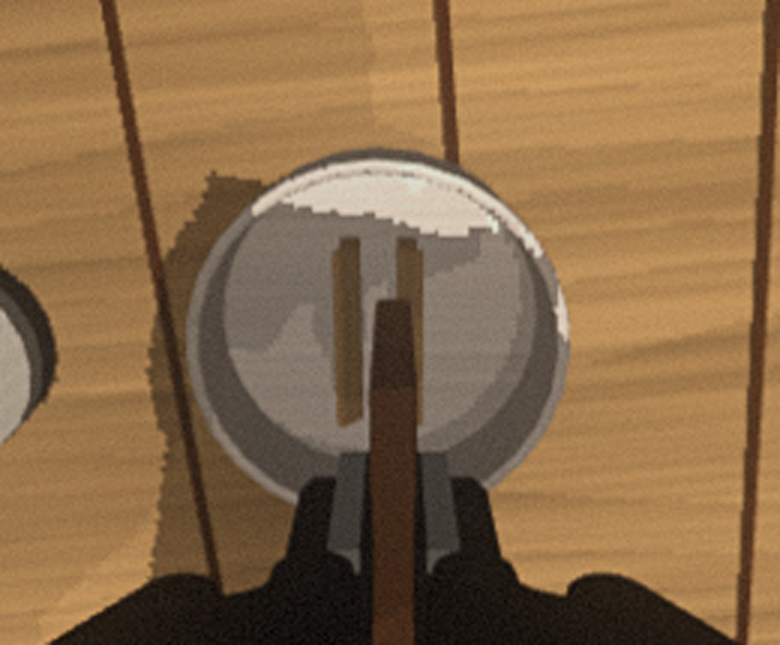

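View pics/s9c.png

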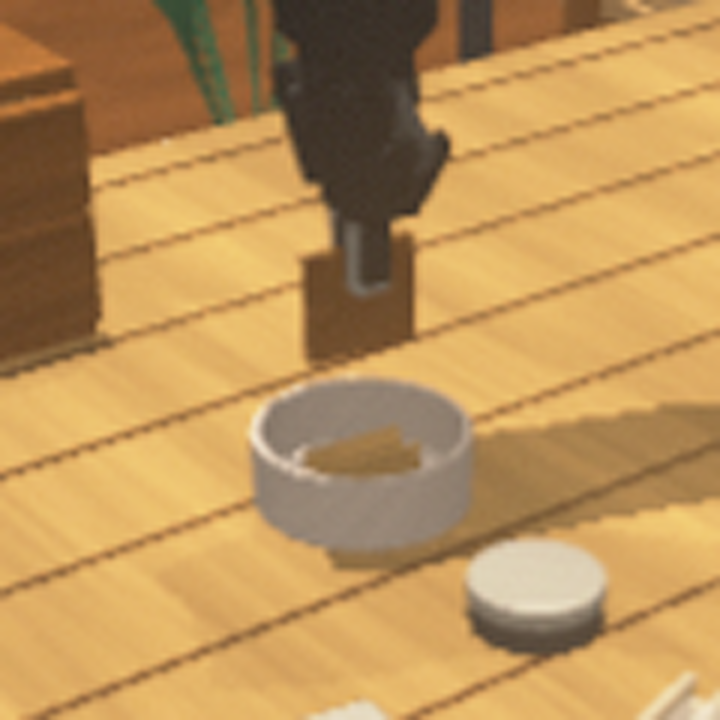

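```bash
python3 -c "
from h import *
f2=grab('wrist','w10'); crop(f2,'w10c',180,140,320,240,5.5)
rel([497,-271.5,93],-5)
"
```

```text
t 7.25 pos [ 495.9 -270.9   92.3] yaw -4.88 F [ 0.46  0.29 -1.31] grip 6.7 q [ 0.51  0.58 -0.15  1.85  0.13  0.72 -1.37]
shift m [ 0.0011  0.0005 -0.0007] |d|mm 1.0 turn deg [-0.04  0.05  0.12]
```

View pics/w10c.png

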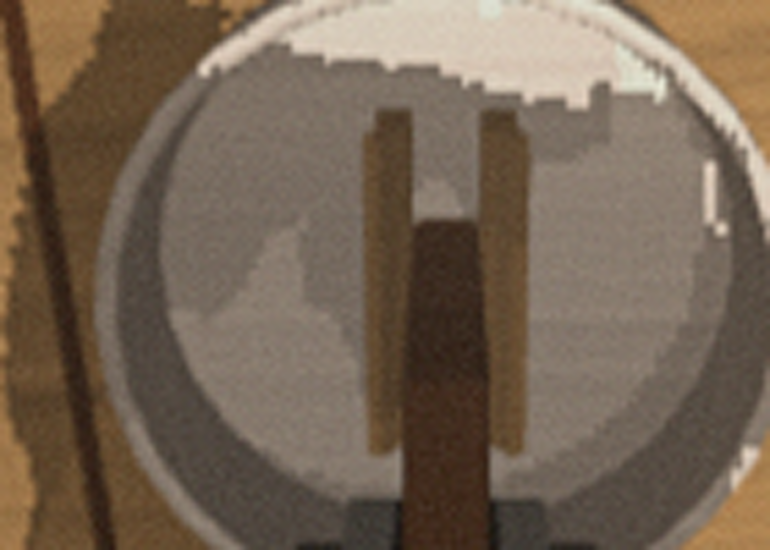

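Emit:
servo_tool(commands=[[0,0.001,0,0.015,0,0,0],[0,0.001,0,0.03,0,0,0],[0,0.001,0,0.042,0,0,0],[0,0.001,0,0.05,0,0,0],[0,0.001,0,0.058,0,0,0],[0,0.001,0,0.065,0,0,0],[0,0.001,0,0.07,0,0,0],[0,0.001,0,0.07,0,0,0]])

```text
t: 8.05
position: [496.9, -271.6, 22.4]
eef_rot: [-0.0, 0.999, -0.043, -0.0]
wrist_force: [-0.0, -0.4, 0.2]
gripper_width: 6.7
```

```bash
python3 -c "
from h import *
rel([497,-271.5,15.5],-5)
f2=grab('wrist','w11'); crop(f2,'w11c',130,80,390,295,3)
s=grab('scene','s11'); crop(s,'s11c',170,90,290,210,6)
rel([497,-271.5,15.5],-5)
"
```

```text
t 8.05 pos [ 496.9 -271.6   22.4] yaw -4.92 F [-0.   -0.43  0.16] grip 6.7 q [ 0.49  0.69 -0.13  1.88  0.15  0.58 -1.4 ]
shift m [ 0.0001 -0.0001  0.0069] |d|mm 7.0 turn deg [-0.01  0.03  0.08]
t 8.15 pos [ 497.2 -271.8   23.1] yaw -4.92 F [ 0.59  0.08 -0.47] grip 6.9 q [ 0.49  0.69 -0.13  1.88  0.15  0.58 -1.4 ]
shift m [-0.0002 -0.0003  0.0076] |d|mm 8.0 turn deg [ 0.   -0.01  0.08]
```

View pics/w11c.png

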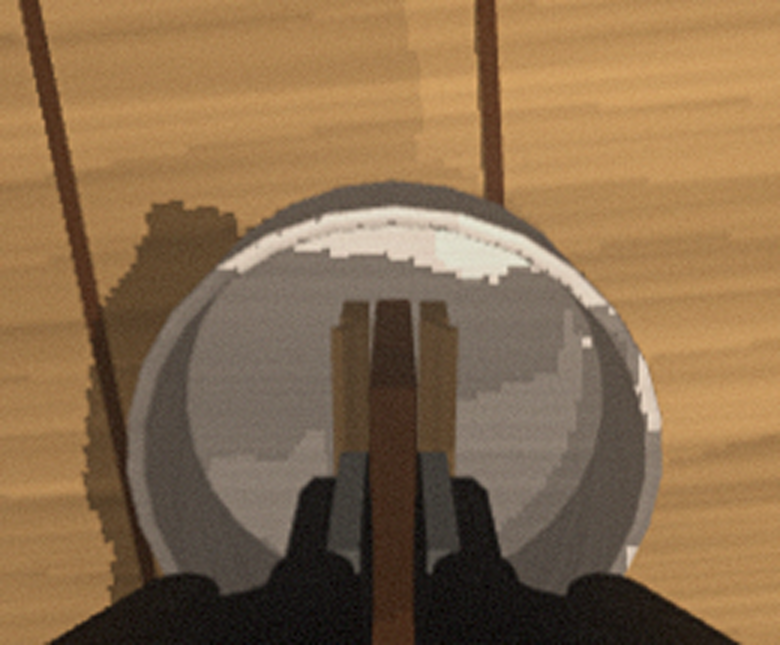

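View pics/s11c.png

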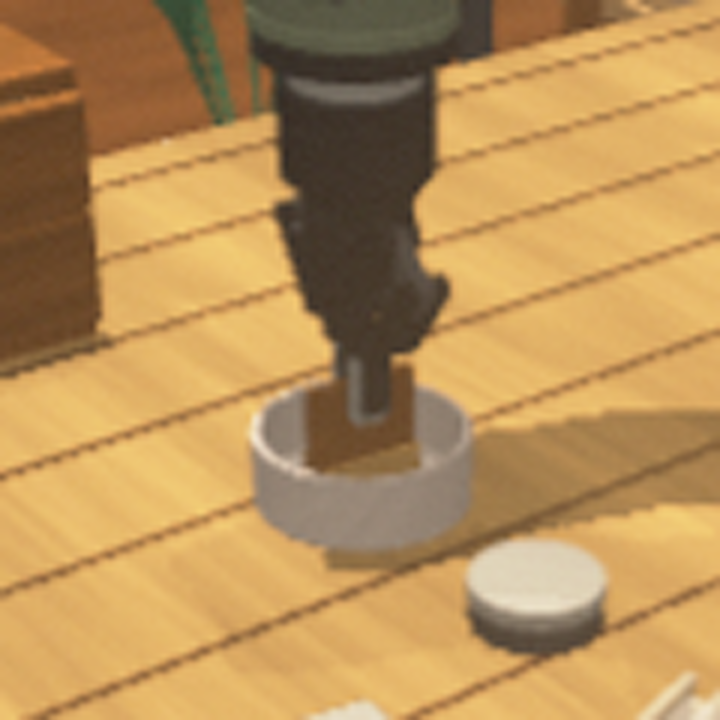

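Emit:
servo_tool(commands=[[0,0,0,0.002,0,0,0],[0,0,0,0.004,0,0,0],[0,0,0,0.006,0,0,0],[0,0,0,0.007,0,0,0],[0,0,0,0.007,0,0,0]])

```text
t: 8.65
position: [497.0, -271.7, 15.7]
eef_rot: [-0.0, 0.999, -0.043, -0.0]
wrist_force: [-0.3, 0.4, -0.0]
gripper_width: 7.0
```

```bash
python3 -c "
from h import *
rel([497,-271.5,15.5],-5)
"
```

```text
t 8.65 pos [ 497.  -271.7   15.7] yaw -4.92 F [-0.29  0.37 -0.02] grip 7.0 q [ 0.49  0.7  -0.13  1.88  0.16  0.57 -1.4 ]
shift m [-0.     -0.0002  0.0002] |d|mm 0.0 turn deg [-0.    0.01  0.08]
```

Emit:
servo_tool(commands=[[0,0,0,0.001,0,0,0],[0,0,0,0.001,0,0,0]])

```text
t: 8.85
position: [497.2, -271.8, 15.3]
eef_rot: [0.0, 0.999, -0.043, 0.0]
wrist_force: [-2.9, 0.8, 7.1]
gripper_width: 7.1
```

Emit:
servo_tool(commands=[[0,0,0,0.001,0,0,0],[0,0,0,0.001,0,0,0]])

```text
t: 9.05
position: [497.3, -271.9, 15.2]
eef_rot: [0.0, 0.999, -0.043, 0.0]
wrist_force: [-8.0, 3.2, 27.5]
gripper_width: 7.1
```

Emit:
servo_tool(commands=[[0,0,0,-0.001,0,0,0],[0.01,0,0,-0.001,0,0,0],[0.02,0,0,-0.001,0,0,0],[0.026,0,0,-0.001,0,0,0],[0.026,0,0,-0.001,0,0,0],[0.026,0,0,-0.001,0,0,0]])

```text
t: 9.65
position: [497.1, -271.7, 14.8]
eef_rot: [-0.0, 0.999, -0.043, -0.0]
wrist_force: [0.6, -1.0, -1.0]
gripper_width: 25.9
```

```bash
python3 -c "
from h import *
rel([497,-271.5,15.5],-5)
f2=grab('wrist','w12'); crop(f2,'w12c',130,80,390,295,3)
"
```

```text
t 9.65 pos [ 497.1 -271.7   14.8] yaw -4.92 F [ 0.56 -1.04 -1.04] grip 25.9 q [ 0.49  0.7  -0.13  1.88  0.16  0.57 -1.4 ]
shift m [-0.0001 -0.0002 -0.0007] |d|mm 1.0 turn deg [-0.    0.01  0.08]
```

View pics/w12c.png

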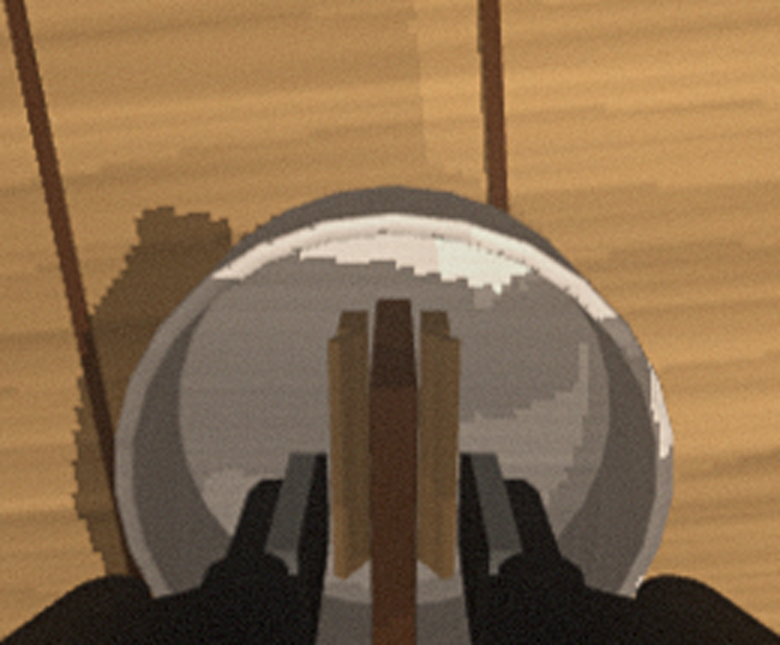

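Emit:
servo_tool(commands=[[0.028,0,0,-0.01,0,0,0],[0.028,0,0,-0.03,0,0,0],[0.03,0,0,-0.06,0,0,0],[0.04,0,0,-0.1,0,0,0],[0.05,0,0,-0.13,0,0,0],[0.05,0,0,-0.13,0,0,0],[0.05,0,0,-0.13,0,0,0]])

```text
t: 10.4
position: [497.3, -271.9, 145.8]
eef_rot: [0.0, 0.999, -0.043, 0.001]
wrist_force: [-0.0, -0.4, 0.2]
gripper_width: 50.1
```

```bash
python3 -c "
from h import *
f2=grab('wrist','w13'); crop(f2,'w13c',160,80,360,240,4)
rel([495,246,145],-5)
for z in (40,32): print(z)
"
```

```text
t 10.45 pos [ 496.8 -271.6  144.8] yaw -4.92 F [ 0.06 -0.16  0.92] grip 49.8 q [ 0.51  0.51 -0.16  1.81  0.11  0.83 -1.36]
shift m [-4.630e-02 -5.156e-01 -1.000e-04] |d|mm 518.0 turn deg [-0.    0.01  0.08]
40
32
```

View pics/w13c.png

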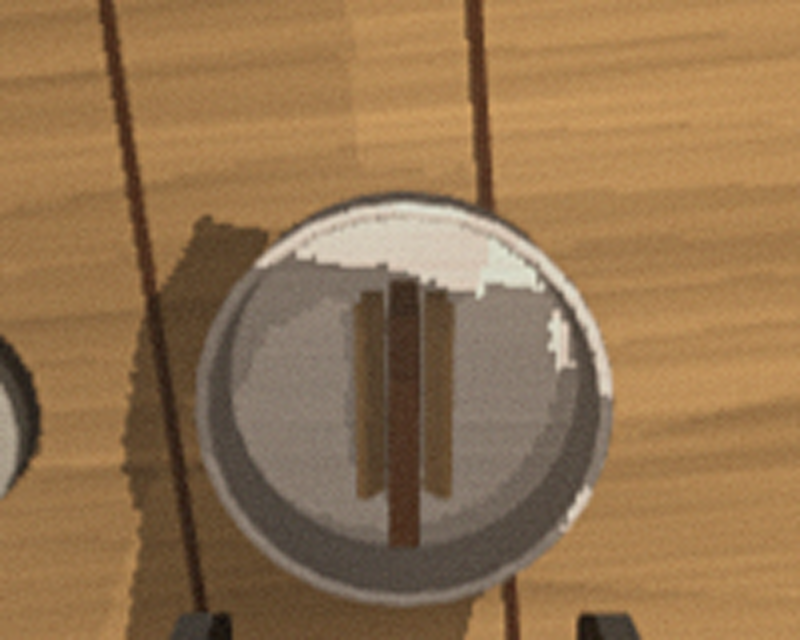

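```bash
python3 -c "
from h import *
f=load('w13')
P=np.array([onz(f,160+x/4,80+y/4,40)[:2] for x,y in [(197,405),(614,395),(410,200),(402,606),(255,268),(590,300),(250,540),(560,540)]],np.float32)
print(P); print(cv2.fitEllipse(P))
a=onz(f,160+403/4,80+308/4,61);b=onz(f,160+403/4,80+546/4,61);print(a,b,(a+b)/2,np.linalg.norm(a-b))
"
```

```text
[[ 504.42624 -217.72092]
 [ 497.66663 -327.86304]
 [ 552.48987 -278.39215]
 [ 441.25    -266.76843]
 [ 539.01215 -237.65771]
 [ 523.4802  -322.3713 ]
 [ 464.8702  -226.71054]
 [ 457.505   -311.94275]]
((496.7607116699219, -272.79791259765625), (110.24656677246094, 112.49352264404297), 53.5330924987793)
[ 529.35204175 -274.63099453   61.        ] [ 468.37934087 -269.37668879   61.        ] [ 498.86569131 -272.00384166   61.        ] 61.19867631188688
```

Emit:
servo_tool(commands=[[0.05,-0.004,-0.043,0,0,0,-2.5],[0.05,-0.008,-0.086,0,0,0,-5],[0.05,-0.012,-0.129,0,0,0,-7.5],[0.05,-0.016,-0.172,0,0,0,-10],[0.05,-0.02,-0.215,0,0,0,-12.5],[0.05,-0.024,-0.258,0,0,0,-15],[0.05,-0.028,-0.301,0,0,0,-17.5],[0.05,-0.032,-0.344,0,0,0,-20],[0.05,-0.036,-0.387,0,0,0,-22.5],[0.05,-0.04,-0.43,0,0,0,-25]])

```text
t: 11.45
position: [493.2, 161.7, 143.9]
eef_rot: [0.0, 0.985, 0.175, -0.001]
wrist_force: [1.2, -1.5, 0.2]
gripper_width: 50.3
```

```bash
python3 -c "
from h import *
rel([495,246,145],25)
"
```

```text
t 11.45 pos [493.2 161.7 143.9] yaw 20.19 F [ 1.24 -1.46  0.22] grip 50.3 q [-0.16  0.46 -0.35  1.92  0.21  0.8  -1.85]
shift m [ 0.0308 -0.0785 -0.0011] |d|mm 84.0 turn deg [-0.01  0.1  -4.81]
```

Emit:
servo_tool(commands=[[0.05,0.012,-0.03,0,0,0,-2],[0.05,0.024,-0.06,0,0,0,-4],[0.05,0.031,-0.078,0,0,0,-4.8],[0.05,0.031,-0.078,0,0,0,-4.8],[0.05,0.031,-0.078,0,0,0,-4.8],[0.05,0.031,-0.078,0,0,0,-4.8]])

```text
t: 12.05
position: [496.6, 242.5, 144.6]
eef_rot: [0.0, 0.977, 0.214, -0.0]
wrist_force: [0.2, -0.8, -0.2]
gripper_width: 50.0
```

```bash
python3 -c "
from h import *
f2=grab('wrist','w14'); crop(f2,'w14c',150,70,370,250,3.5)
rel([495,246,145],25)
s=grab('scene','s14'); crop(s,'s14c',310,150,430,290,5)
"
```

```text
t 12.1 pos [496.7 242.6 144.7] yaw 24.77 F [-0.36 -0.16  0.13] grip 50.0 q [-0.29  0.51 -0.37  1.84  0.24  0.84 -1.92]
shift m [-0.0001 -0.0038 -0.0003] |d|mm 4.0 turn deg [ 0.03  0.03 -0.23]
```

View pics/w14c.png

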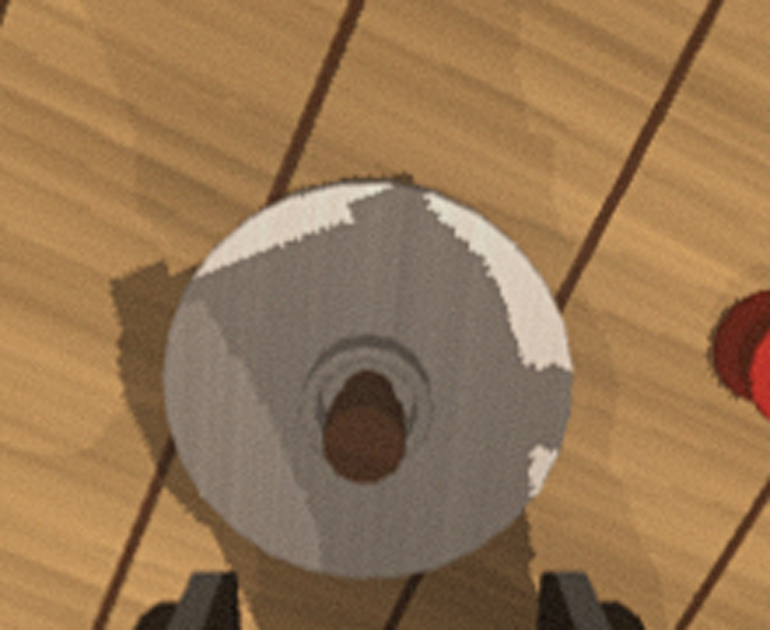

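View pics/s14c.png

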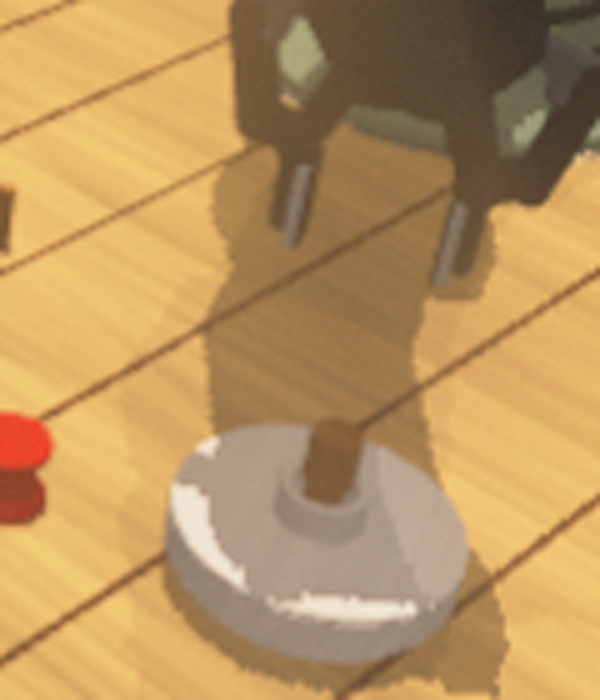

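```bash
python3 -c "
from h import *
f=load('w14')
k=onz(f,150+365/3.5,70+442/3.5,86); print('knob',k)
print('lid',onz(f,150+368/3.5,70+379/3.5,41), 'collar',onz(f,150+365/3.5,70+395/3.5,59))
rel([k[0],k[1],145],25)
"
```

```text
knob [495.56777876 248.64836634  86.        ]
lid [499.63514886 250.59884899  41.        ] collar [499.59943128 251.12920868  59.        ]
t 12.15 pos [496.7 242.8 144.8] yaw 24.78 F [ 0.23 -0.18 -0.31] grip 50.0 q [-0.29  0.51 -0.37  1.84  0.24  0.84 -1.92]
shift m [ 0.0014 -0.0058 -0.0002] |d|mm 6.0 turn deg [ 0.03  0.02 -0.22]
```

Emit:
servo_tool(commands=[[0.05,0.001,-0.006,0.02,0,0,0],[0.05,0.001,-0.006,0.045,0,0,0],[0.05,0.001,-0.006,0.07,0,0,0],[0.05,0.001,-0.006,0.09,0,0,0],[0.05,0.001,-0.006,0.1,0,0,0],[0.05,0.001,-0.006,0.104,0,0,0],[0.05,0.001,-0.006,0.104,0,0,0]])

```text
t: 12.85
position: [495.0, 249.7, 41.1]
eef_rot: [0.0, 0.977, 0.215, 0.0]
wrist_force: [0.5, -0.1, 0.3]
gripper_width: 49.8
```

```bash
python3 -c "
from h import *
f2=grab('wrist','w15'); crop(f2,'w15c',130,80,390,295,3)
rel([495,248,40],25)
s=grab('scene','s15'); crop(s,'s15c',310,150,430,290,5)
"
```

```text
t 12.9 pos [495.3 249.9  41.5] yaw 24.86 F [ 0.69 -0.1   0.02] grip 49.9 q [-0.35  0.66 -0.32  1.9   0.33  0.64 -2.  ]
shift m [-0.0011  0.0016  0.0015] |d|mm 2.0 turn deg [-0.   -0.04 -0.14]
```

View pics/w15c.png

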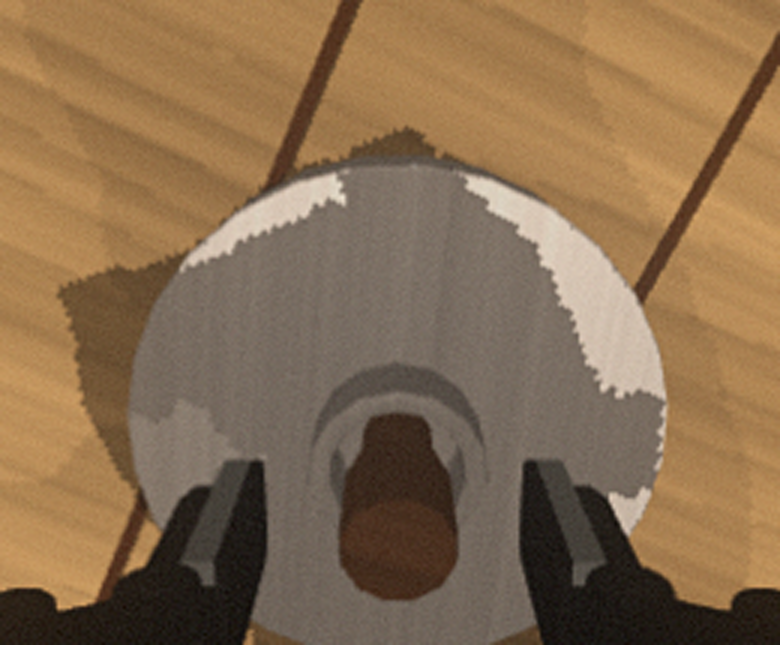

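View pics/s15c.png

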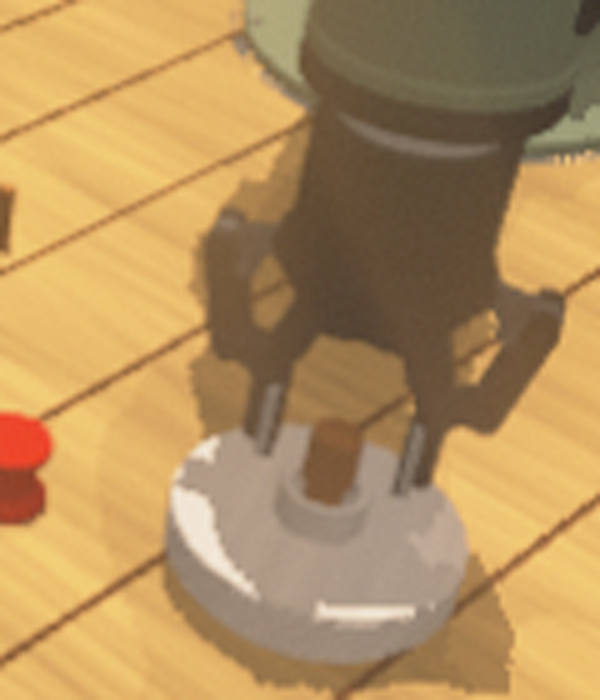

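```bash
python3 -c "
from h import *
s=load('s15');w=load('w15')
c,si=np.cos(np.radians(24.9)),np.sin(np.radians(24.9))
for z in (60,64,68,72,76,80):
    P=[[495.3+a*c-b*si,249.9+a*si+b*c,z] for a,b in [(11,25),(11,-25),(-11,-25),(-11,25)]]
    print(z,[((proj(s,p)-[310,150])*5).round() for p in P],[((proj(w,p)-[130,80])*3).round() for p in P[:2]])
for z in (41,59,86):
  print(z,((proj(s,[495.5,247.5,z])-[310,150])*5).round(),((proj(w,[495.5,247.5,z])-[130,80])*3).round())
crop(w,'w15d',180,210,340,295,5)
"
```

```text
60 [array([380., 511.]), array([260., 474.]), array([271., 444.]), array([390., 479.])] [array([269., 428.]), array([517., 428.])]
64 [array([382., 504.]), array([261., 467.]), array([273., 437.]), array([392., 472.])] [array([266., 436.]), array([520., 436.])]
68 [array([384., 496.]), array([263., 460.]), array([274., 430.]), array([394., 465.])] [array([263., 445.]), array([524., 445.])]
72 [array([386., 489.]), array([265., 452.]), array([276., 423.]), array([396., 458.])] [array([260., 454.]), array([527., 454.])]
76 [array([388., 481.]), array([266., 445.]), array([278., 415.]), array([398., 450.])] [array([257., 464.]), array([530., 464.])]
80 [array([390., 474.]), array([268., 438.]), array([279., 408.]), array([400., 443.])] [array([253., 475.]), array([534., 474.])]
41 [311. 508.] [403. 441.]
59 [319. 476.] [404. 478.]
86 [331. 426.] [407. 551.]
```

View pics/w15d.png

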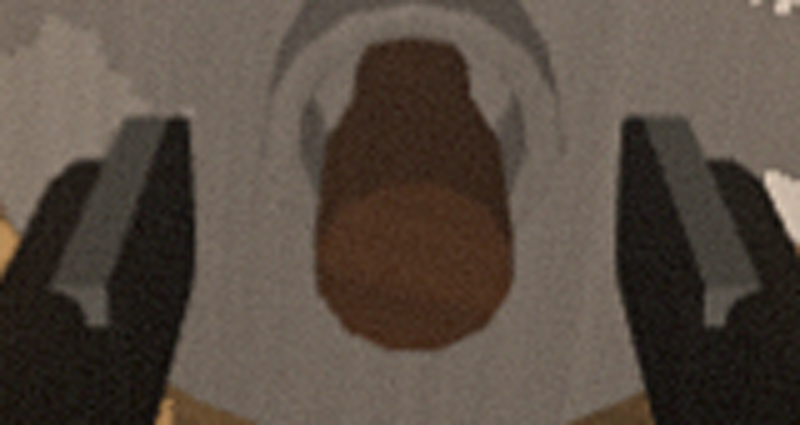

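Emit:
servo_tool(commands=[[0.05,0,0.001,0.003,0,0,0],[0.035,0,0.001,0.003,0,0,0],[0.025,0,0.001,0.003,0,0,0],[0.015,0,0.001,0.003,0,0,0],[0.01,0,0.001,0.003,0,0,0],[0.01,0,0.001,0.003,0,0,0],[0.01,0,0.001,0.003,0,0,0],[0.01,0,0.001,0.003,0,0,0]], grip_force=60)

```text
t: 13.75
position: [495.5, 249.0, 38.3]
eef_rot: [0.0, 0.977, 0.215, 0.0]
wrist_force: [-1.6, -1.6, 5.6]
gripper_width: 20.5
```

```bash
python3 -c "
from h import *
f2=grab('wrist','w16'); crop(f2,'w16c',130,80,390,295,3)
rel([495,248,40],25)
s=grab('scene','s16'); crop(s,'s16c',310,150,430,290,5)
"
```

```text
t 13.8 pos [495.5 249.   38.3] yaw 24.88 F [-1.75 -1.27  4.98] grip 20.1 q [-0.35  0.66 -0.31  1.9   0.33  0.63 -2.  ]
shift m [-0.0008  0.0007 -0.0017] |d|mm 2.0 turn deg [ 0.01 -0.02 -0.12]
```

View pics/w16c.png

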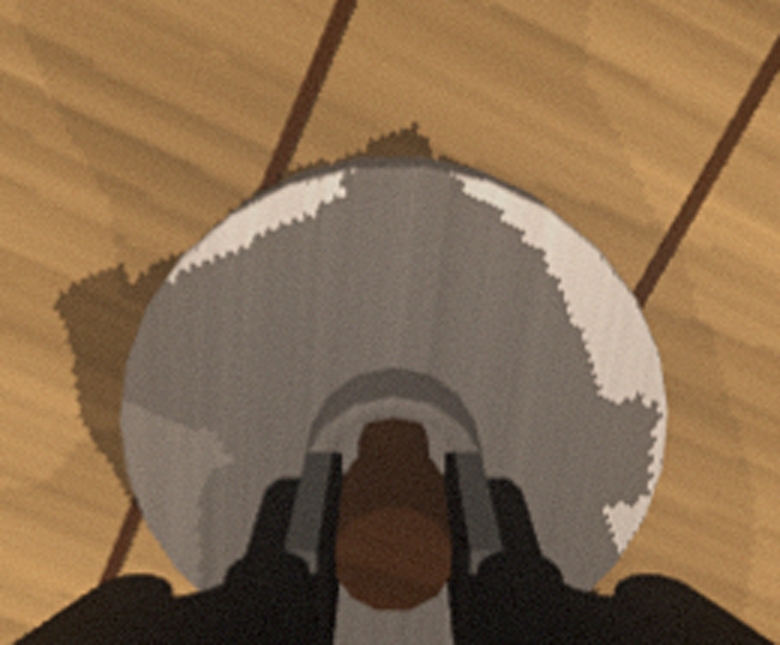

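View pics/s16c.png

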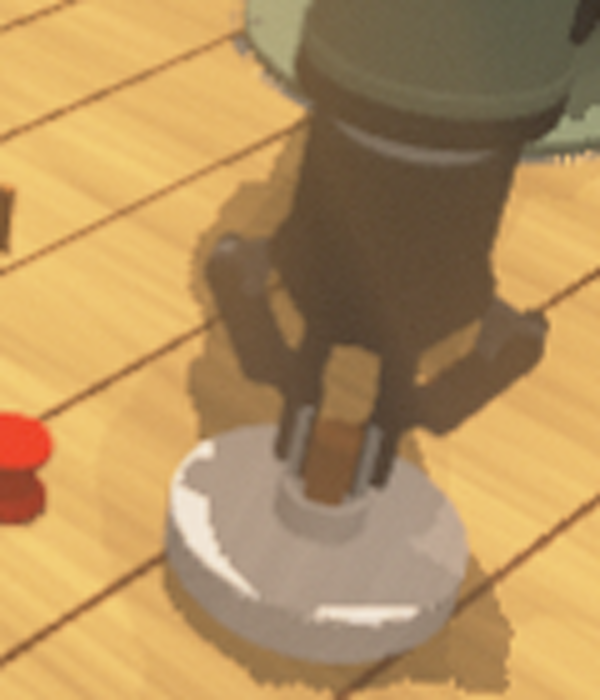

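Emit:
servo_tool(commands=[[0.01,0,0,-0.004,0,0,0],[0.01,0,0,-0.01,0,0,0],[0.01,0,0,-0.02,0,0,0],[0.01,0,0,-0.032,0,0,0],[0.01,0,0,-0.047,0,0,0],[0.01,0,0,-0.065,0,0,0],[0.01,0,0,-0.085,0,0,0],[0.01,0,0,-0.1,0,0,0],[0.01,0,0,-0.1,0,0,0]])

```text
t: 14.75
position: [496.3, 249.6, 140.5]
eef_rot: [-0.001, 0.977, 0.215, 0.002]
wrist_force: [-0.4, -0.2, -2.4]
gripper_width: 20.1
```

```bash
python3 -c "
from h import *
f2=grab('wrist','w17'); crop(f2,'w17c',130,80,390,295,3)
rel([497,-272.2,138],-5)
s=grab('scene','s17'); crop(s,'s17c',300,100,440,290,4)
"
```

```text
t 14.8 pos [495.8 249.2 139.1] yaw 24.87 F [-0.1  -0.52 -3.75] grip 19.6 q [-0.3   0.51 -0.37  1.84  0.25  0.83 -1.93]
shift m [-0.2182  0.4735  0.0006] |d|mm 521.0 turn deg [-0.03 -0.12 29.87]
```

View pics/w17c.png

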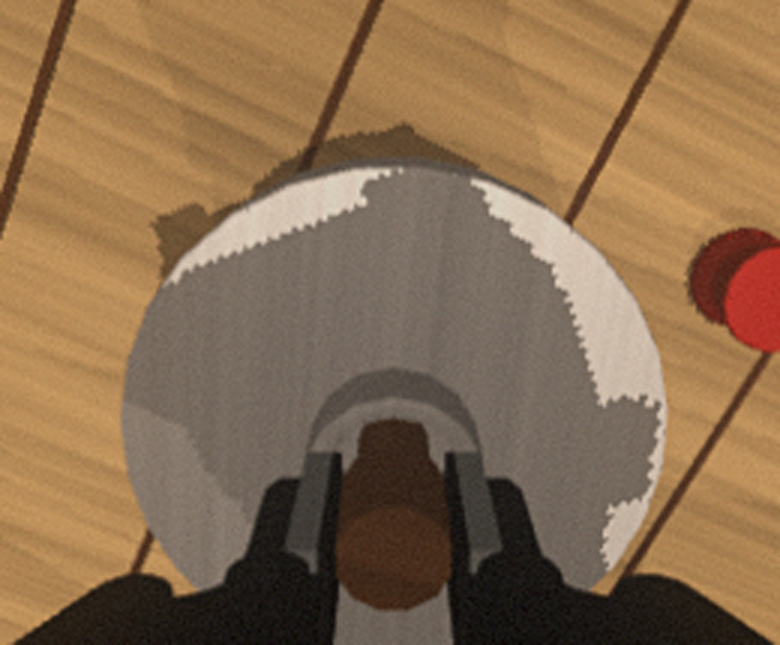

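View pics/s17c.png

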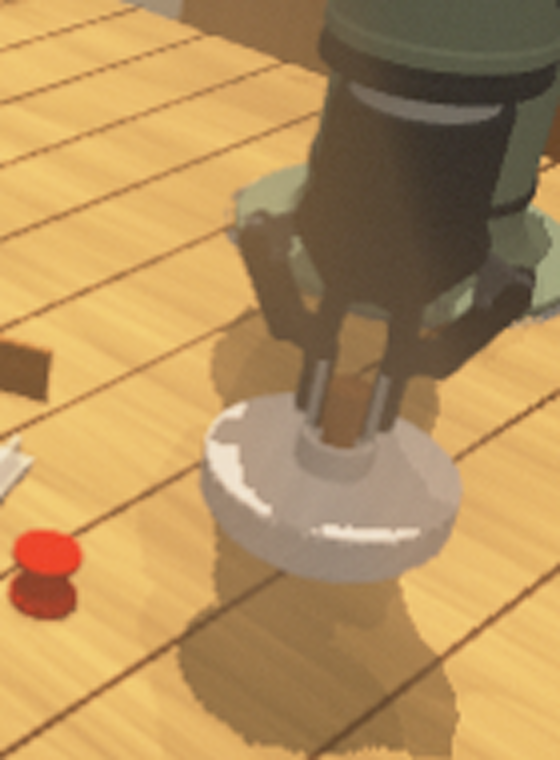

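Emit:
servo_tool(commands=[[0.01,-0.005,0.012,0,0,0,0.7],[0.01,-0.014,0.03,0,0,0,1.9],[0.01,-0.027,0.058,0,0,0,3.7],[0.01,-0.041,0.089,0,0,0,5.6],[0.01,-0.055,0.12,0,0,0,7.5],[0.01,-0.069,0.15,0,0,0,9.4],[0.01,-0.083,0.18,0,0,0,11.4],[0.01,-0.097,0.21,0,0,0,13.3],[0.01,-0.111,0.24,0,0,0,15.2],[0.01,-0.125,0.27,0,0,0,17.1]])

```text
t: 15.85
position: [494.4, -50.7, 137.2]
eef_rot: [0.0, 0.998, 0.067, -0.001]
wrist_force: [0.5, 0.2, -2.3]
gripper_width: 20.2
```

```bash
python3 -c "
from h import *
rel([497,-272.2,138],-5)
"
```

```text
t 15.85 pos [494.4 -50.7 137.2] yaw 7.64 F [ 0.49  0.19 -2.3 ] grip 20.2 q [ 0.19  0.43 -0.27  1.99  0.16  0.75 -1.61]
shift m [-0.0269  0.2199 -0.0007] |d|mm 222.0 turn deg [1.000e-02 8.000e-02 1.264e+01]
```

Emit:
servo_tool(commands=[[0.01,-0.004,0.03,0,0,0,1.8],[0.01,-0.007,0.06,0,0,0,3.5],[0.01,-0.011,0.09,0,0,0,5.2],[0.01,-0.015,0.12,0,0,0,7],[0.01,-0.018,0.15,0,0,0,8.7],[0.01,-0.022,0.18,0,0,0,10.4],[0.01,-0.025,0.205,0,0,0,11.7],[0.01,-0.027,0.218,0,0,0,12.6],[0.01,-0.027,0.22,0,0,0,12.6],[0.01,-0.027,0.22,0,0,0,12.6]])

```text
t: 16.85
position: [498.2, -269.5, 137.5]
eef_rot: [-0.0, 0.999, -0.042, -0.0]
wrist_force: [0.5, 0.1, -3.3]
gripper_width: 20.2
```

```bash
python3 -c "
from h import *
s=grab('scene','s18'); crop(s,'s18c',160,70,300,220,5)
t=grab('top','t18'); crop(t,'t18c',270,160,390,280,6)
f2=grab('wrist','w18'); crop(f2,'w18c',130,80,390,295,3)
rel([497,-272.2,138],-5)
"
```

```text
t 17.0 pos [ 498.7 -268.9  137.9] yaw -4.72 F [ 0.93 -0.19 -2.2 ] grip 20.1 q [ 0.52  0.52 -0.17  1.82  0.12  0.82 -1.37]
shift m [-0.0014  0.0034 -0.0001] |d|mm 4.0 turn deg [-0.03  0.01  0.28]
```

View pics/s18c.png

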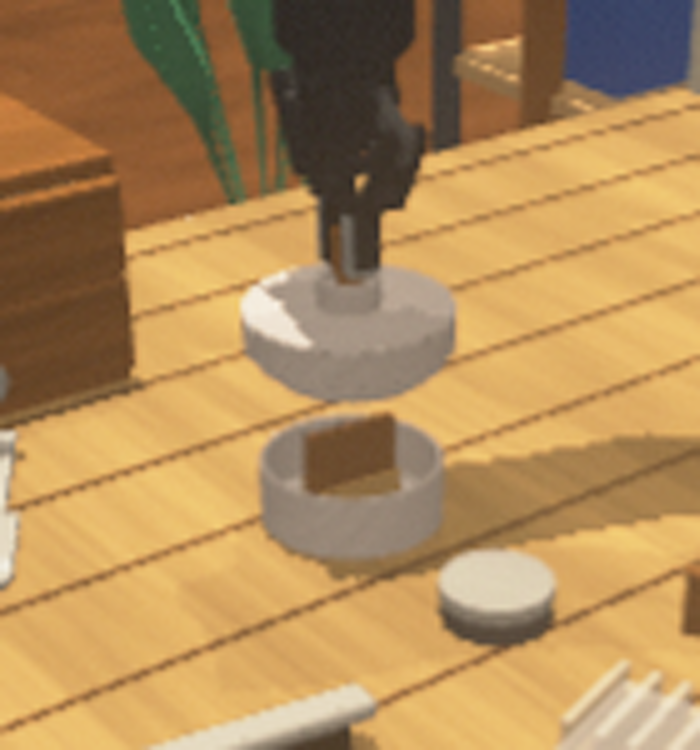

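View pics/w18c.png

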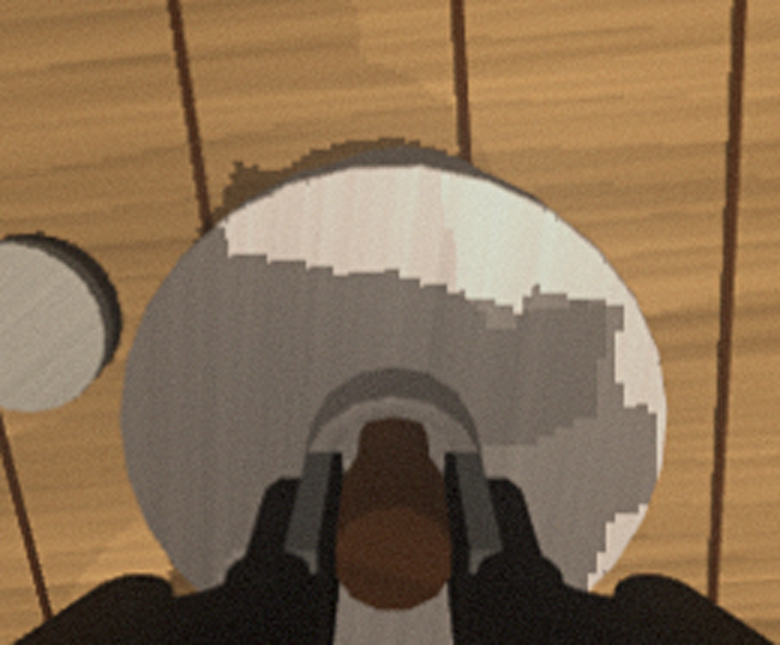

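View pics/t18c.png

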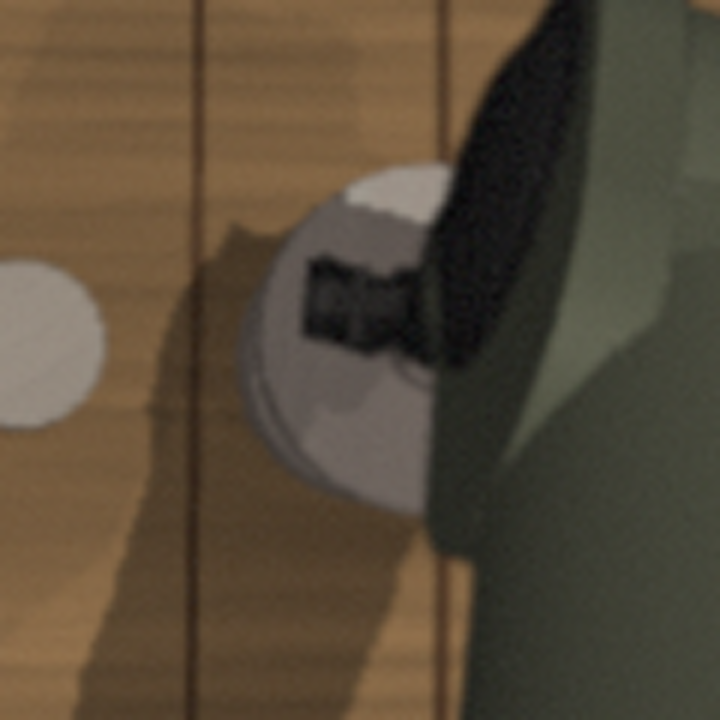

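```bash
python3 -c "
from h import *
f=load('w16'); print(onz(f,130+394/3,80+557/3,86), onz(f,130+394/3,80+290/3,41))
# rim of lid in w16: top 163.. left 122 right 666
f=load('w18'); print(onz(f,130+394/3,80+557/3,86+99.6))
rel([497,-272.2,138],-5)
"
```

```text
[495.59037904 249.06036309  86.        ] [527.91699587 263.95645923  41.        ]
[ 498.71977824 -269.14626811  185.6       ]
t 17.0 pos [ 498.7 -268.9  137.9] yaw -4.72 F [ 0.93 -0.19 -2.2 ] grip 20.1 q [ 0.52  0.52 -0.17  1.82  0.12  0.82 -1.37]
shift m [-0.0014  0.0034 -0.0001] |d|mm 4.0 turn deg [-0.03  0.01  0.28]
```

Emit:
servo_tool(commands=[[0.01,-0.001,0.002,0,0,0,0],[0.01,-0.001,0.003,0.004,0,0,0],[0.01,-0.001,0.003,0.012,0,0,0],[0.01,-0.001,0.003,0.022,0,0,0],[0.01,-0.001,0.003,0.032,0,0,0],[0.01,-0.001,0.003,0.041,0,0,0],[0.01,-0.001,0.003,0.047,0,0,0],[0.01,-0.001,0.003,0.05,0,0,0],[0.01,-0.001,0.003,0.05,0,0,0]])

```text
t: 17.9
position: [497.2, -273.0, 87.5]
eef_rot: [-0.0, 0.999, -0.042, -0.0]
wrist_force: [-0.3, 0.1, -2.4]
gripper_width: 20.2
```

```bash
python3 -c "
from h import *
s=grab('scene','s19'); crop(s,'s19c',180,100,290,210,6.5)
rel([497,-272,70.3],-5)
"
```

```text
t 17.95 pos [ 497.3 -273.1   87.9] yaw -4.82 F [-0.25 -0.44 -2.34] grip 20.0 q [ 0.51  0.59 -0.16  1.85  0.14  0.72 -1.38]
shift m [-0.0004 -0.001   0.0176] |d|mm 18.0 turn deg [-0.    0.    0.18]
```

View pics/s19c.png

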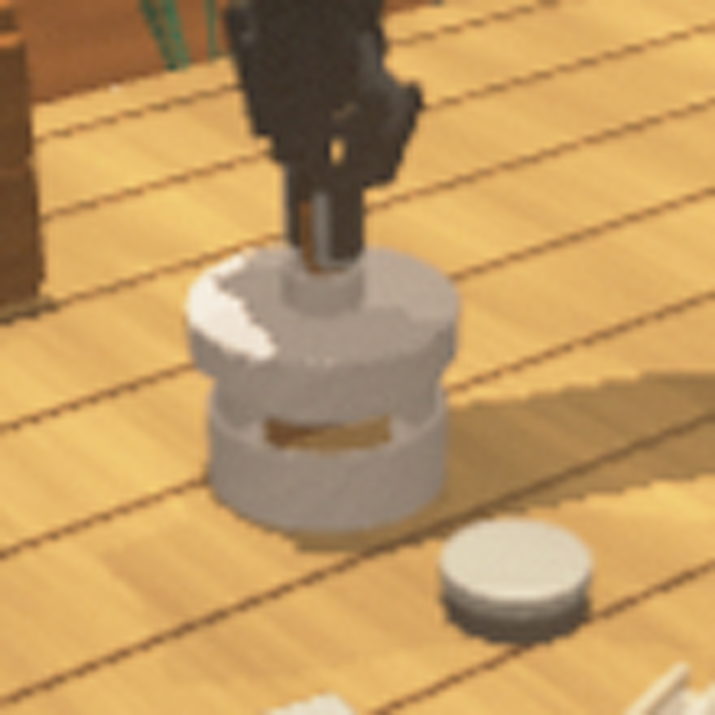

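Emit:
servo_tool(commands=[[0.01,0,-0.001,0.002,0,0,0],[0.01,0,-0.001,0.004,0,0,0],[0.01,0,-0.001,0.006,0,0,0],[0.01,0,-0.001,0.008,0,0,0],[0.01,0,-0.001,0.01,0,0,0],[0.01,0,-0.001,0.012,0,0,0],[0.01,0,-0.001,0.014,0,0,0],[0.01,0,-0.001,0.015,0,0,0],[0.01,0,-0.001,0.015,0,0,0]])

```text
t: 18.85
position: [497.3, -272.1, 72.8]
eef_rot: [-0.0, 0.999, -0.042, -0.0]
wrist_force: [0.0, -0.2, -3.0]
gripper_width: 20.1
```

Emit:
servo_tool(commands=[[0.01,0,0,0.001,0,0,0],[0.01,0,0,0.002,0,0,0],[0.01,0,0,0.002,0,0,0]])

```text
t: 19.15
position: [497.3, -272.0, 70.8]
eef_rot: [-0.0, 0.999, -0.042, -0.0]
wrist_force: [-0.1, 0.2, -3.3]
gripper_width: 19.8
```

Emit:
servo_tool(commands=[[0.01,0,0,0.001,0,0,0],[0.01,0,0,0.001,0,0,0]])

```text
t: 19.35
position: [497.4, -272.1, 70.4]
eef_rot: [0.0, 0.999, -0.042, 0.0]
wrist_force: [-3.1, 1.0, 8.3]
gripper_width: 19.9
```

```bash
python3 -c "
from h import *
s=grab('scene','s20'); crop(s,'s20c',180,100,290,210,6.5)
"
```

```text
(no output)
```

View pics/s20c.png

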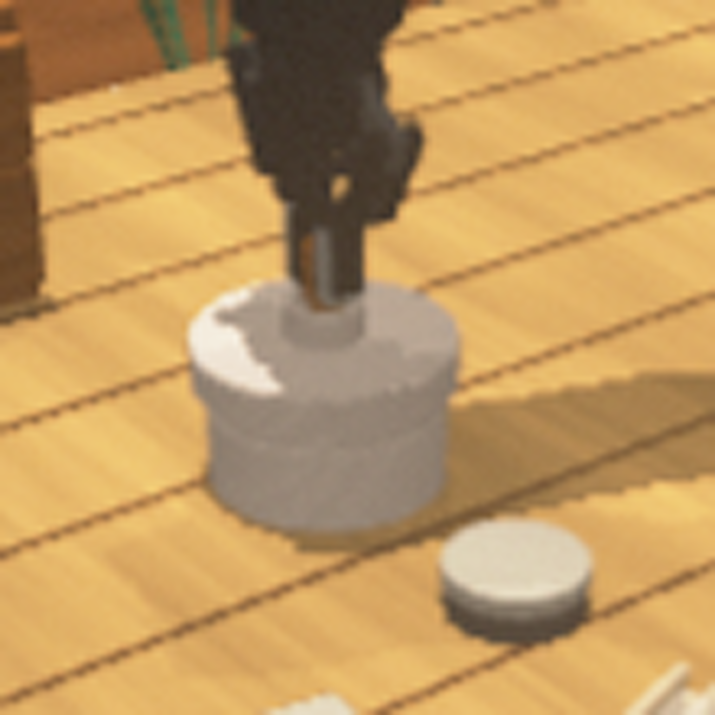

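Seated, level, nested. Back the load off slightly and open.

Emit:
servo_tool(commands=[[0.018,0,0,0,0,0,0],[0.024,0,0,0,0,0,0],[0.03,0,0,0,0,0,0],[0.04,0,0,0,0,0,0],[0.055,0,0,0,0,0,0],[0.055,0,0,0,0,0,0],[0.055,0,0,0,0,0,0],[0.055,0,0,0,0,0,0]])

```text
t: 20.2
position: [497.4, -272.1, 69.9]
eef_rot: [-0.0, 0.999, -0.042, 0.0]
wrist_force: [0.2, 1.2, 0.0]
gripper_width: 54.9
```

```bash
python3 -c "
from h import *
f=grab('wrist','w21'); crop(f,'w21c',130,80,390,295,3)
s=grab('scene','s21'); crop(s,'s21c',180,100,290,210,6.5)
rel([497,-272,45],-5)
"
```

```text
t 20.3 pos [ 497.3 -272.1   69.9] yaw -4.82 F [-0.15 -0.38 -0.24] grip 54.9 q [ 0.51  0.61 -0.16  1.86  0.14  0.68 -1.39]
shift m [-0.0003 -0.0001  0.0249] |d|mm 25.0 turn deg [-0.    0.    0.18]
```

View pics/w21c.png

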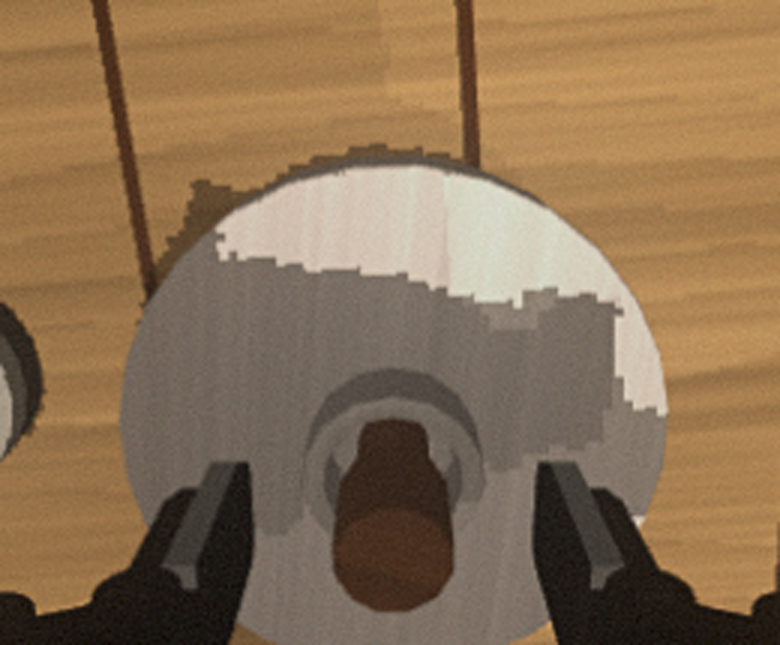

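View pics/s21c.png

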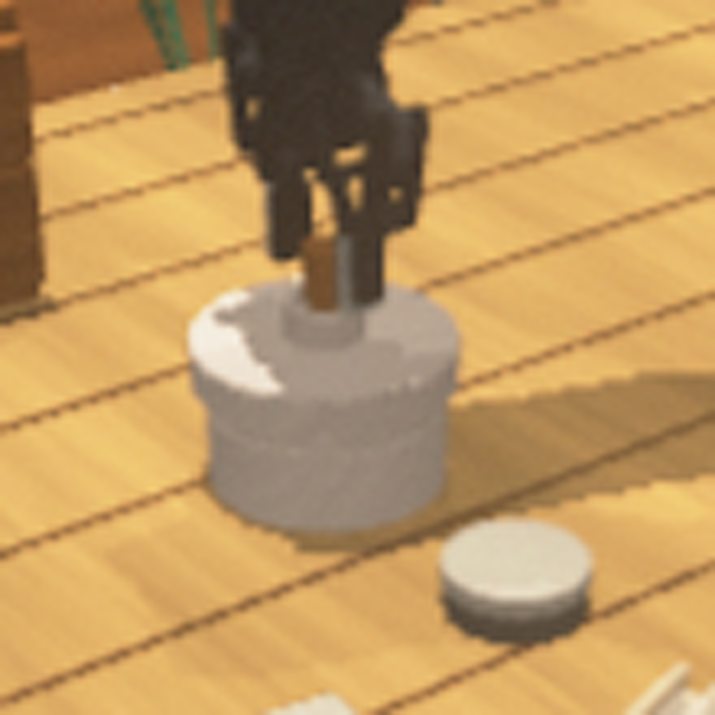

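Emit:
servo_tool(commands=[[0.055,0,0,0.005,0,0,0],[0.055,0,0,0.01,0,0,0],[0.055,0,0,0.015,0,0,0],[0.055,0,0,0.019,0,0,0],[0.055,0,0,0.021,0,0,0],[0.055,0,0,0.021,0,0,0]])

```text
t: 20.9
position: [497.2, -272.0, 48.5]
eef_rot: [-0.0, 0.999, -0.042, -0.0]
wrist_force: [-0.1, -0.4, 0.6]
gripper_width: 54.7
```

```bash
python3 -c "
from h import *
f=grab('wrist','w22'); crop(f,'w22c',130,80,390,295,3)
s=grab('scene','s22'); crop(s,'s22c',190,110,280,200,8)
rel([497,-272,45],-5)
"
```

```text
t 21.0 pos [ 497.4 -272.1   48.9] yaw -4.82 F [-0.02  0.44 -0.1 ] grip 55.4 q [ 0.5   0.65 -0.15  1.87  0.15  0.64 -1.4 ]
shift m [-0.0004 -0.0001  0.0039] |d|mm 4.0 turn deg [ 0.   -0.    0.18]
```

View pics/w22c.png

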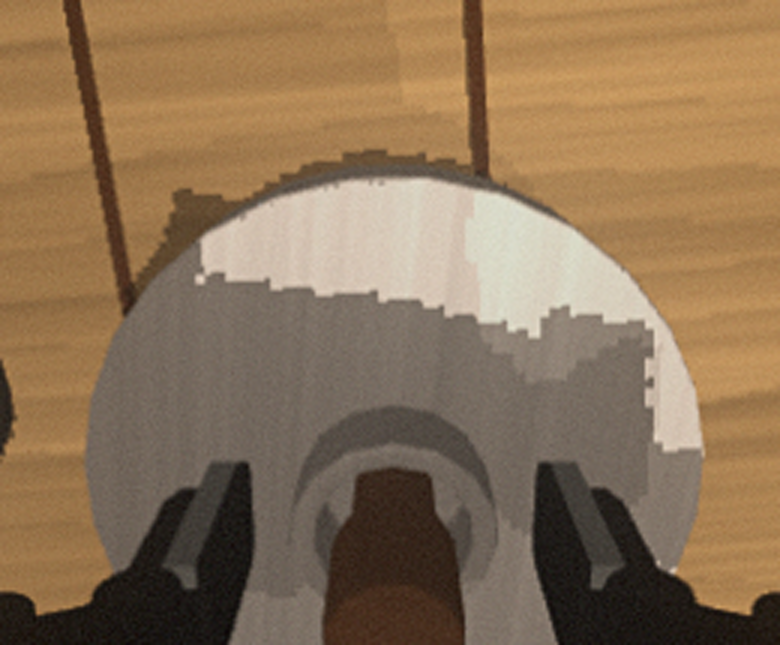

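View pics/s22c.png

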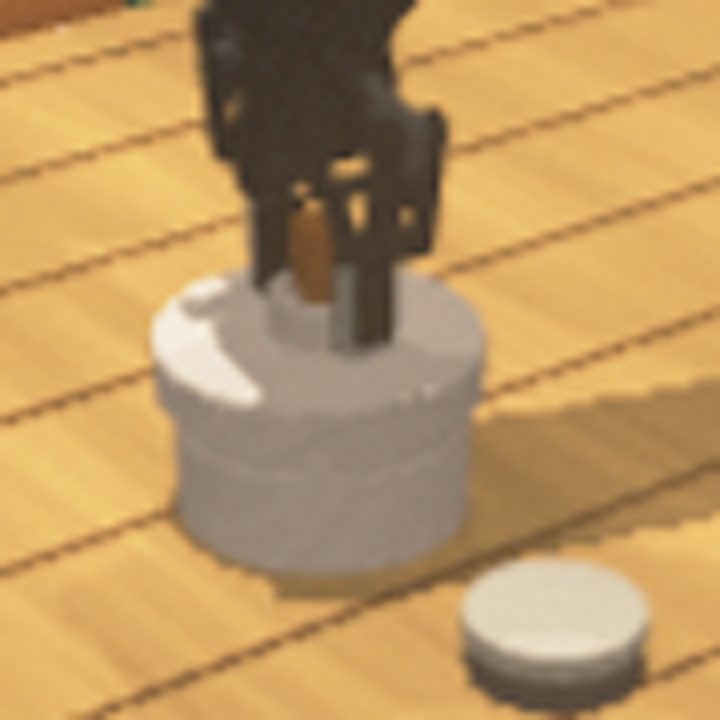

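```bash
python3 -c "
from h import *
s=load('s22');w=load('w22')
c,si=np.cos(np.radians(-4.8)),np.sin(np.radians(-4.8))
for z in (74,78,82,86,90):
    P=[[497.3+a*c-b*si,-272.1+a*si+b*c,z] for a,b in [(11,27.5),(11,-27.5),(11,38)]]
    print(z,[((proj(s,p)-[190,110])*8).round() for p in P],[((proj(w,p)-[130,80])*3).round() for p in P[:2]])
for z in (73,91,118,121,150): print(z,((proj(s,[497.3,-272,z])-[190,110])*8).round())
print(((proj(w,[497.3+19,-272-1.6,91])-[130,80])*3).round())
"
```

```text
74 [array([327., 358.]), array([251., 301.]), array([342., 370.])] [array([251., 442.]), array([535., 442.])]
78 [array([327., 348.]), array([251., 291.]), array([342., 360.])] [array([248., 452.]), array([538., 452.])]
82 [array([327., 339.]), array([250., 282.]), array([342., 350.])] [array([244., 461.]), array([542., 461.])]
86 [array([327., 329.]), array([250., 272.]), array([342., 340.])] [array([240., 471.]), array([546., 471.])]
90 [array([326., 319.]), array([250., 262.]), array([342., 330.])] [array([236., 482.]), array([550., 482.])]
73 [314. 324.]
91 [313. 281.]
118 [312. 213.]
121 [312. 206.]
150 [310. 131.]
[393. 443.]
```

Emit:
servo_tool(commands=[[0.05,0,0,0.002,0,0,0],[0.045,0,0,0.002,0,0,0],[0.04,0,0,0.002,0,0,0],[0.036,0,0,0.002,0,0,0],[0.03,0,0,0.002,0,0,0],[0.028,0,0,0.002,0,0,0],[0.028,0,0,0.002,0,0,0],[0.028,0,0,0.002,0,0,0]], grip_force=50)

```text
t: 21.8
position: [497.7, -272.2, 47.7]
eef_rot: [0.0, 0.999, -0.042, 0.0]
wrist_force: [-3.3, 2.0, 13.8]
gripper_width: 35.5
```

```bash
python3 -c "
from h import *
f=grab('wrist','w23'); crop(f,'w23c',130,80,390,295,3)
s=grab('scene','s23'); crop(s,'s23c',190,110,280,200,8)
rel([497,-272,130],-5)
"
```

```text
t 21.9 pos [ 497.8 -272.2   47.8] yaw -4.84 F [-2.6   2.18 14.02] grip 35.7 q [ 0.5   0.65 -0.15  1.87  0.15  0.63 -1.4 ]
shift m [-0.0007 -0.0001 -0.0822] |d|mm 82.0 turn deg [ 0.02 -0.06  0.16]
```

View pics/w23c.png

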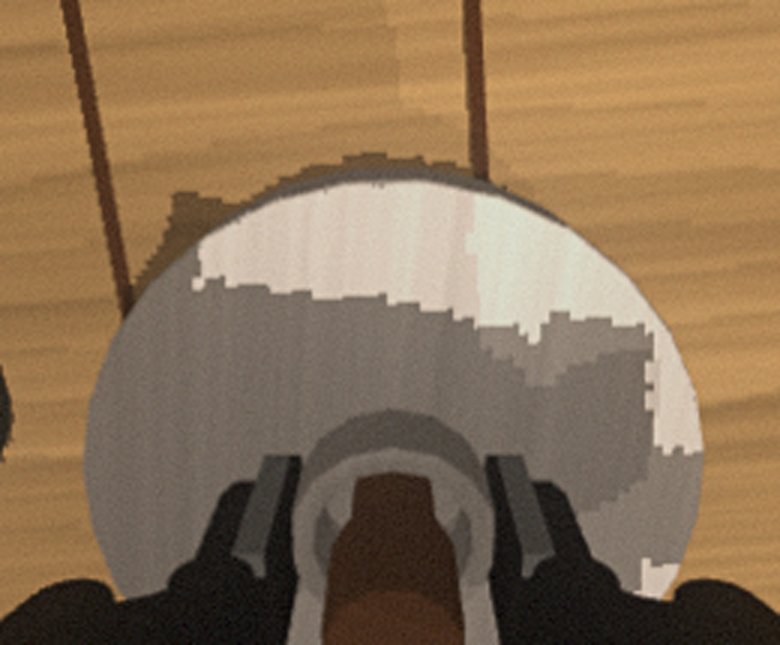

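View pics/s23c.png

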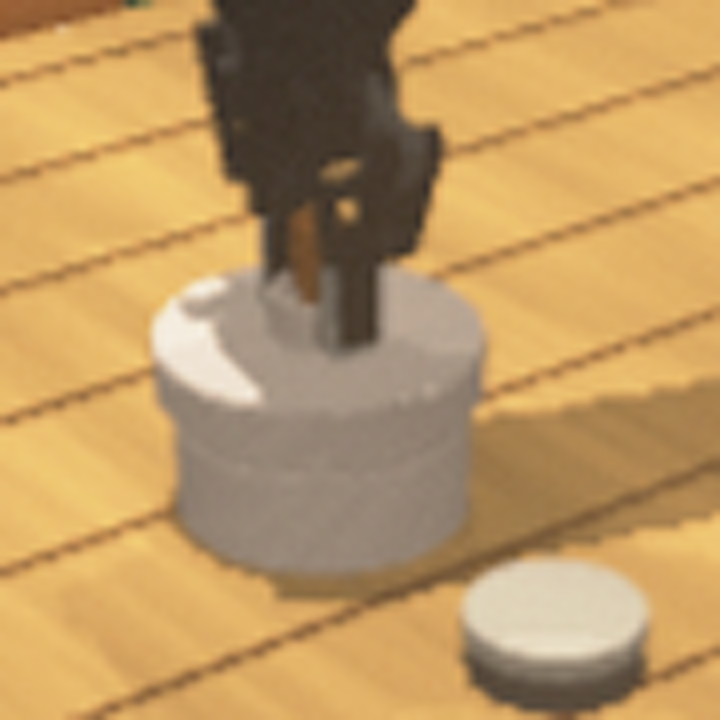

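Emit:
servo_tool(commands=[[0.028,0,0,-0.002,0,0,0],[0.028,0,0,-0.005,0,0,0],[0.028,0,0,-0.009,0,0,0],[0.028,0,0,-0.013,0,0,0],[0.028,0,0,-0.017,0,0,0],[0.028,0,0,-0.02,0,0,0],[0.028,0,0,-0.02,0,0,0]])

```text
t: 22.6
position: [497.6, -272.2, 67.4]
eef_rot: [0.0, 0.999, -0.042, 0.0]
wrist_force: [-1.6, -0.4, -1.9]
gripper_width: 35.6
```

```bash
python3 -c "
from h import *
f=grab('wrist','w24'); crop(f,'w24c',130,80,390,295,3)
s=grab('scene','s24'); crop(s,'s24c',190,100,280,200,8)
rel([497.4,-272.1,130],-5)
"
```

```text
t 22.7 pos [ 497.3 -272.1   66.9] yaw -4.82 F [ 1.14 -0.19 -1.58] grip 35.3 q [ 0.51  0.62 -0.16  1.86  0.15  0.67 -1.39]
shift m [ 0.0001 -0.     -0.0631] |d|mm 63.0 turn deg [ 0.   -0.    0.18]
```

View pics/w24c.png

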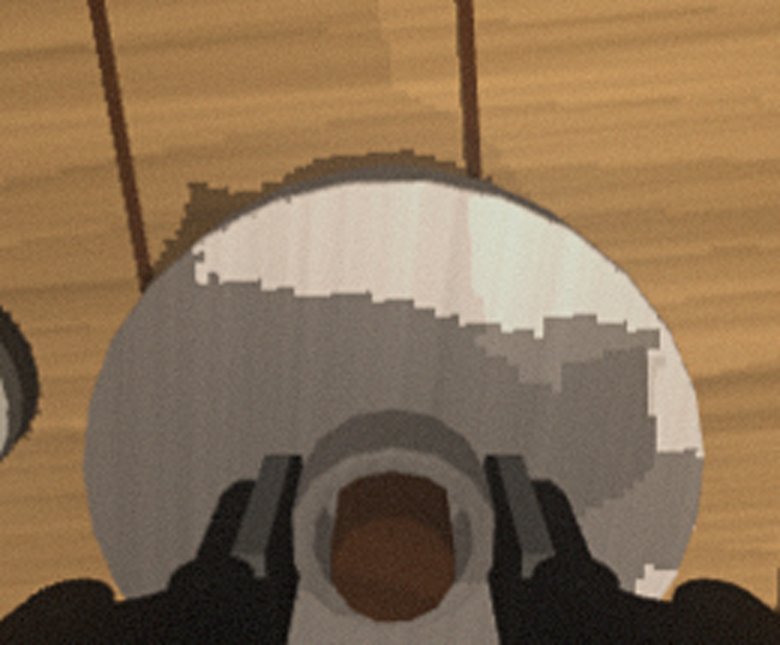

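View pics/s24c.png

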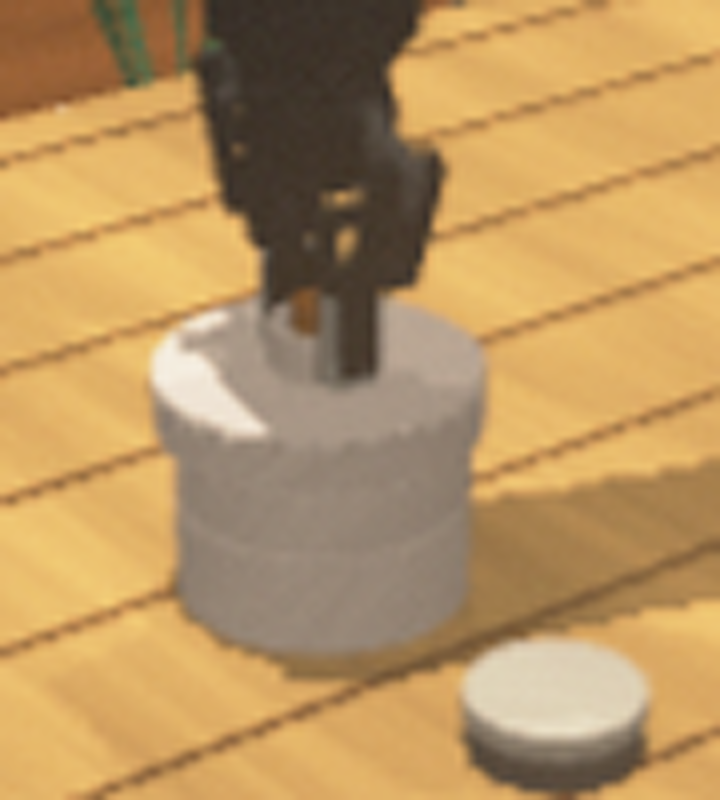

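Emit:
servo_tool(commands=[[0.028,0,0,-0.005,0,0,0],[0.028,0,0,-0.012,0,0,0],[0.028,0,0,-0.02,0,0,0],[0.028,0,0,-0.028,0,0,0],[0.028,0,0,-0.036,0,0,0],[0.028,0,0,-0.044,0,0,0],[0.028,0,0,-0.052,0,0,0],[0.028,0,0,-0.06,0,0,0],[0.028,0,0,-0.066,0,0,0],[0.028,0,0,-0.068,0,0,0]])

```text
t: 23.7
position: [497.6, -272.2, 135.7]
eef_rot: [0.0, 0.999, -0.042, 0.0]
wrist_force: [-0.1, 0.4, -1.0]
gripper_width: 35.5
```

Emit:
servo_tool(commands=[[0.028,0,0,0,0,0,0],[0.028,0,0,0,0,0,0],[0.028,0,0,0,0,0,0],[0.028,0,0,0,0,0,0],[0.028,0,0,0,0,0,0]])

```text
t: 24.2
position: [497.3, -272.1, 134.7]
eef_rot: [-0.0, 0.999, -0.042, -0.0]
wrist_force: [-0.4, 0.3, -0.9]
gripper_width: 35.9
```

```bash
python3 -c "
from h import *
f=grab('wrist','w25'); crop(f,'w25c',130,80,390,295,3)
s=grab('scene','s25'); crop(s,'s25c',170,70,300,230,5)
rel([497.4,-272.1,130],-5)
"
```

```text
t 24.3 pos [ 497.3 -272.   134.8] yaw -4.82 F [ 0.34  0.14 -1.02] grip 35.6 q [ 0.52  0.52 -0.17  1.82  0.12  0.81 -1.37]
shift m [0.0001 0.     0.0048] |d|mm 5.0 turn deg [-0.    0.01  0.18]
```

View pics/w25c.png

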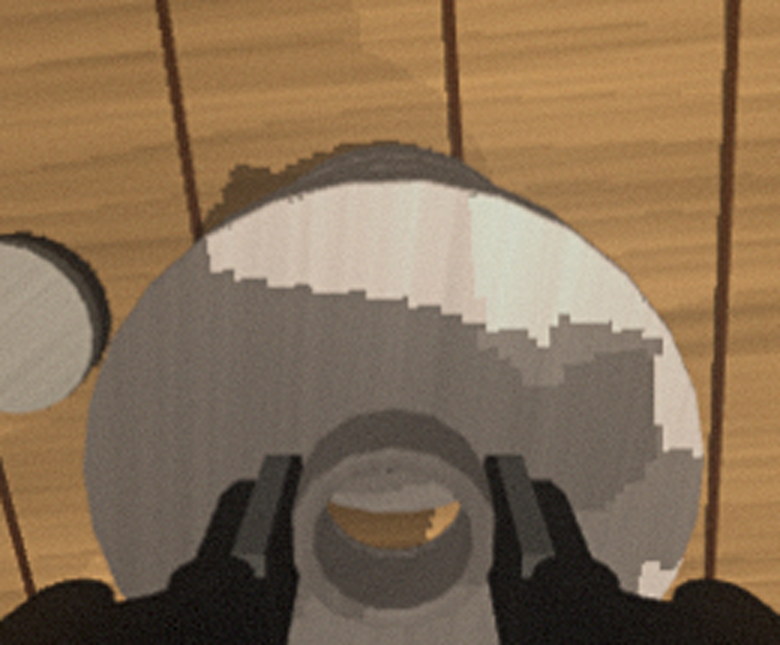

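View pics/s25c.png

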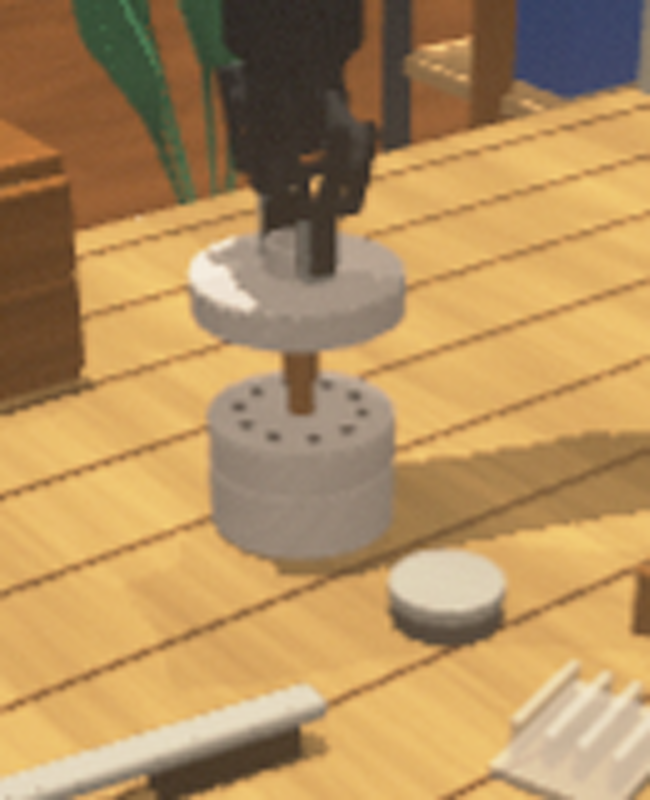

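View pics/s25.png

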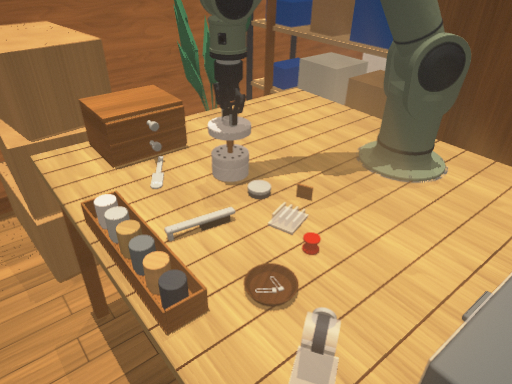

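```bash
python3 -c "
from cell import env
print(env.close_job()); print(env.state()['t'])"
```

```text
the job is handed in; nothing more can be done
None
the job is handed in; nothing more can be done
```

I finished the job and handed it in at about 24 s. I drew the larger cedar plate out of the stand and stood it in the tin's slot. I carried the nested lids over by the knob, seated them on the tin and let go, then lifted the outer lid alone by its collar. It was still held when I handed in.

**Last checks:**
- **Outer lid:** it had risen about 87 mm from its nested place (68 mm needed). It hung level, with the hand still and the wrist force at about −1 N, which matches the lid's weight.
- **Inner lid:** it looked level and seated in the scene picture. Contact came at a tool height of 70.4 mm, against 70.3 mm predicted.
- **Plate:** it stood centred in the slot in the last picture before the lids covered it. I could not see it after that.
- **Stand, tin and bystanders:** they looked in place by eye in the final scene picture; I did not measure them again.

**Disagreements:**
- **Tool height:** in the pictures the fingertips sat about 27 mm higher than the reported tool height. My first close therefore shut just above the plate without touching it. I reopened, went 24 mm lower and gripped it. After that I set heights from the pictures and from contact force.
- **Gripper opening:** the readings ran 1 to 2.5 mm below the true widths of the plate, knob and collar.

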